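Load turning blanks into the drying box with the boat

ROBOT

A 6-joint arm with a two-finger parallel gripper is mounted at the origin on the work surface. World frame = base frame: x ahead of the robot, y to its left, z up, the work surface at z = 0. Lengths are in mm, angles in rad, forces in N, time in s.
With the tool pointing down it reaches from about 275 to 1000 mm from the base axis. Payload 8.4 kg.
Tool frame: the origin (TCP) lies between the finger pads; the fingertips stand 22 mm ahead of it and the grasp point (between the pads) lies 3 mm ahead of it (r.nose_length is the z of the fingertips in the tool frame, in mm); z points along the fingers, y is the line along which they close (so a half turn about z gives the same grasp; the last joint's range is limited). The gripper opens to 85 mm and grips with 20 to 120 N. Pads are 22 mm wide; open, the fingers measure 114 mm over their backs; the gripper's body (76 mm by 85 mm) begins 54 mm behind the grasp point. The pads swing forward as they close: fully open they stand 13 mm farther back than shut.
Start: joints at [-1.197, 0.353, 1.633, -0, 1.155, -0.002], TCP at [229.384, -581.387, 253.281] pointing down, gripper open.
Joint ranges: [-2.63, 2.63], [-0.92, 2.1], [0.06, 2.66], [-1.3, 4.44], [0, 2.69], [-3.02, 3.02]. Speed limits (rad/s): [2.22, 2.22, 2.79, 3.14, 3.14, 3.14].

INTERFACE

Orientations are given as [roll, pitch, yaw] about the fixed x, y, z axes, in that order (R = Rz(yaw) Ry(pitch) Rx(roll)).
In Python, from rig import r gives the robot as it stands.
- The arm moves only by the shell command python3 steer.py 'ROWS' [FORCE]. ROWS is 1 to 5 rows, one to a line, with the numbers parted by spaces; each row has 7 numbers: a rotation vector rx, ry, rz in rad, then dx, dy, dz in mm, then the opening from 0.0 (shut) to 1.0 (fully open); each row shifts and turns the commanded pose from where the row before left it, along the tool's axes as they then stand; what a row does not reach is not made up. A row lasts 1/12 s, in which the tool goes at most 41.7 mm and 0.125 rad, less where a joint would pass 70% of its speed; a pose out of reach is approached as far as the arm can. The fingers move at their own pace and stop on an object; FORCE is the grip in N (left out, the last holds). Time passes only in rows, so rows that do not move let the fingers close. It prints the time, the measured TCP pose, the force, the opening and the grip force at its end. Input that does not fit is refused with a message, and nothing moves.
- r.sense(): the state, without advancing time (a new reading comes with each control period).
- r.grab_frame(name): name is "scene" or "side" or "wrist"; returns the picture (420x560x3 uint8, red, green, blue); there is no depth.
- r.camera_params(name): a dict with "fx", "fy", "cx", "cy" (pixels), "rvec" (rotation vector, rad) and "tvec" (3), from world to camera coordinates, as OpenCV has them. Camera axes: x right, y down, z forward; pixel columns grow to the right and rows downward; lengths in mm; the calibration is good to about 2 mm. A picture is of the moment at which its call begins: read the wrist's pose just before it. camera_params takes no time and is no camera call; for the wrist camera it gives the pose at the moment of the call.
- r.sign_off(): hands the job in; it is judged then, once.
The state is a dict: "clock": time; "qpos": joint angles; "qvel": joint speeds; "joint_efforts": joint torques, N m; "eef_pos": TCP position; "tcp_rot": TCP orientation; "contact_force": force on the tool from outside, world axes, zero at the start; "wrist_torque": the same for the moment, N m; "opening": opening from 0.0 (shut) to 1.0 (fully open); "grasp_force": force on a finger pad.
Only numpy, scipy, OpenCV 4.12 (cv2) and the standard library are available. Lean on these libraries where they do the work, as an engineer would, in place of code of your own. Each camera call takes 0.05 s, during which the arm holds its last target. There are 200 camera calls.

TASK

Draw the locking pin straight up out of its sleeve in front of the drying box's slot and stand it in the steel pot. Bring all of the octagonal wooden blanks into the drying box with the loading boat, which takes three at a time, in as many trips as that needs: lay blanks in its trough, carry it level by its handle, slide the trough through the slot in the cover plate and tip it inside until the blanks have rolled out, never letting the boat touch the plate. At the end set the boat down on its board, pushed up snugly against both the side fence and the bow stop; leave everything else on the bench where it is.

Things in the scene. Friction and masses are not known exactly. Their poses are not given: they have to be found in the camera images.
- dryer: Fixed bench drying box, white sides, closed clear top, 268 deep x 230 wide x 200 mm high. Origin on the table under the middle of the cover plate's front face; +x goes straight in through the slot, +z up. The chamber inside spans x 6 to 268, y -109 to 109, z 8 (floor) to 196 mm.
- sleeve (a point): Top centre of the sleeve's 18 mm upright through hole, at x -21, y 0, z 190 mm of the drying box. The dark sleeve block stands before the plate above the slot: x -39 to -3, y -22 to 22, z 155 to 190 mm. The locking pin hangs in it and bars the slot.
- cover: Aluminium cover plate, the front wall of the drying box, 6 mm thick, 230 wide x 200 mm high, same frame as the drying box (front face at x 0). Its slot is 104 mm wide (y -52 to 52 mm) and 61 mm high (z 84 to 145 mm). The boat must never touch it.
- port (a point): Point on the cover plate's front face at x 0, y 0, z 120 mm of the drying box: when the boat is level and its shank axis passes through here, the loaded boat clears the slot by about 12 mm all round.
- pin: Steel locking pin, 150 g: shaft 16 mm diameter, 105 mm long, pointing down, below a round head 28 mm diameter and 36 mm high. Origin where the shaft meets the underside of the head (resting on the sleeve's top, 190 mm above the table), z along the pin towards the head. It must rise at least 105 mm to come clear of the sleeve.
- pin_tip (a point): Lower end of the pin's shaft.
- pot: Fixed dark steel pot, open on top, 74 mm outer diameter at the rim, narrowing a little to the foot, wall 4 mm, floor 5 mm, 80 mm high; origin under its centre. The pin stands in it leaning, head out.
- boat: Loading boat, about 0.5 kg, lying on its board. Origin at the underside of the handle, below the grip point; +x to the bow, +z up. Dark wooden handle block: x -60 to 40, 26 mm wide (y), z 0 to 34 mm, with a steel counterweight behind it, 32 mm wide, back to x -105. Steel shank 12 mm thick, axis at z 24, x 40 to 130 mm. Steel trough x 130 to 330, y -41 to 41 mm. Hold it firmly (80 N or more).
- boat_grip (a point): Grip point in the handle on the shank's axis, boat x 0, y 0, z 24 mm. With it 105 mm before the cover plate the trough is wholly inside (from 19 mm behind the plate) and only the shank is in the slot; rolled about the shank by 45 degrees or more, either way, the blanks tumble out over the lower side.
- trough (a point): Middle of the trough's floor, boat x 230, y 0, z 3 mm. Floor 3 mm thick, flat over the middle 24 mm, then sloping up at 14 degrees to z 10 mm at both edges. End walls 4 mm thick, 20 mm high (the handle end 33 mm in its middle). It takes three blanks end to end, axes along the boat: centres at boat x 166, 230, 294, z 19 mm.
- dock: The boat's board, fixed plywood, x -115 to 355, y -65 to 65 mm, 10 mm thick. Origin on the table under the parked boat's origin, +x to the bow. Dark side fence, 10 mm high above the board, face at y -41 mm, x 137 to 327 mm. Dark bow stop, 22 mm high above the board, face at x 331, y -50 to 50 mm.
- dock_home (a point): Where the boat's origin lies when it rests on the board, 10 mm above the table, touching both the fence (towards -y) and the bow stop (towards +x), within about 1 mm.
- blank0: Octagonal pine turning blank, 60 mm long along its x axis, 32 mm across flats, 20 g; origin at its centre. Three to five of the six are present, the others are absent.
- blank1: Octagonal pine turning blank, 60 mm long along its x axis, 32 mm across flats, 20 g; origin at its centre. Three to five of the six are present, the others are absent.
- blank2: Octagonal pine turning blank, 60 mm long along its x axis, 32 mm across flats, 20 g; origin at its centre. Three to five of the six are present, the others are absent.
- blank3: Octagonal pine turning blank, 60 mm long along its x axis, 32 mm across flats, 20 g; origin at its centre. Three to five of the six are present, the others are absent.
- blank4: Octagonal pine turning blank, 60 mm long along its x axis, 32 mm across flats, 20 g; origin at its centre. Three to five of the six are present, the others are absent.
- blank5: Octagonal pine turning blank, 60 mm long along its x axis, 32 mm across flats, 20 g; origin at its centre. Three to five of the six are present, the others are absent.
- mallet: Wooden mallet lying on the bench, bystander, leave alone.
- wax: Tin of wax, 72 mm diameter, 60 mm high, bystander.
- sander: Cork sanding block 75 x 50 x 35 mm, bystander.
- tape: Roll of tape, 90 mm diameter, 24 mm high, bystander.
- candlestick: Turned candlestick, 72 mm diameter foot, 130 mm high, bystander.
- mug: Blue mug, 76 mm diameter, 90 mm high, bystander.

How it is judged (in metres and radians):
On the way, in this order (a step that is already met when the one before it is completed fails the run):
1. the boat's trough is through the slot, inside the box, held level, with at least one blank in it (x of trough in the frame of dryer between 0.11 and 0.2 m and z of trough in the frame of dryer between 0.03 and 0.19 m and angle between boat's own z axis and vertical below 0.25 rad and ((x of blank0 in the frame of boat between 0.13 and 0.33 m and y of blank0 in the frame of boat between -0.035 and 0.035 m and z of blank0 in the frame of boat between 0 and 0.04 m) or (x of blank1 in the frame of boat between 0.13 and 0.33 m and y of blank1 in the frame of boat between -0.035 and 0.035 m and z of blank1 in the frame of boat between 0 and 0.04 m) or (x of blank2 in the frame of boat between 0.13 and 0.33 m and y of blank2 in the frame of boat between -0.035 and 0.035 m and z of blank2 in the frame of boat between 0 and 0.04 m) or (x of blank3 in the frame of boat between 0.13 and 0.33 m and y of blank3 in the frame of boat between -0.035 and 0.035 m and z of blank3 in the frame of boat between 0 and 0.04 m) or (x of blank4 in the frame of boat between 0.13 and 0.33 m and y of blank4 in the frame of boat between -0.035 and 0.035 m and z of blank4 in the frame of boat between 0 and 0.04 m) or (x of blank5 in the frame of boat between 0.13 and 0.33 m and y of blank5 in the frame of boat between -0.035 and 0.035 m and z of blank5 in the frame of boat between 0 and 0.04 m))), for 0.1 s.
2. the boat is tipped over inside the box (by more than 30 degrees) (x of trough in the frame of dryer between 0.11 and 0.2 m and z of trough in the frame of dryer between 0.03 and 0.19 m and angle between boat's own z axis and vertical above 0.52 rad), for 0.2 s.
At the end, for the whole second after the job is handed in: Every blank present lies inside the drying box; the boat rests released and flat on its board within 5 mm of touching both the fence and the bow stop and within 2 degrees of their direction; the pin's shaft end is down in the pot (below 40 mm) (x of blank0 in the frame of dryer between 0.006 and 0.27 m and y of blank0 in the frame of dryer between -0.115 and 0.115 m and z of each of blank0, blank1, blank2, blank3, blank4, blank5 in the frame of dryer below 0.1 m and x of blank1 in the frame of dryer between 0.006 and 0.27 m and y of blank1 in the frame of dryer between -0.115 and 0.115 m and x of blank2 in the frame of dryer between 0.006 and 0.27 m and y of blank2 in the frame of dryer between -0.115 and 0.115 m and x of blank3 in the frame of dryer between 0.006 and 0.27 m and y of blank3 in the frame of dryer between -0.115 and 0.115 m and x of blank4 in the frame of dryer between 0.006 and 0.27 m and y of blank4 in the frame of dryer between -0.115 and 0.115 m and x of blank5 in the frame of dryer between 0.006 and 0.27 m and y of blank5 in the frame of dryer between -0.115 and 0.115 m and x of boat in the frame of dock_home between -0.005 and 0.006 m and y of boat in the frame of dock_home between -0.006 and 0.005 m and z of boat in the frame of dock_home below 0.008 m and angle between the x axis of boat and the x axis of dock, either way round below 0.035 rad and angle between boat's own z axis and vertical below 0.06 rad and linear speed of boat below 0.02 m/s and horizontal distance between pin_tip and pot below 0.037 m and height (world z) of pin_tip below 0.04 m and linear speed of pin below 0.05 m/s).
It fails at once if the boat touches the cover plate (more than 1 N) (contact force between boat and cover above 1 N).
It fails at once if a bystander is moved more than 40 mm (distance of any of mallet, wax, sander, tape, candlestick, mug from where it was at the start of the episode above 0.04 m).
Of blank0, blank1, blank2, blank3, blank4, blank5 only 3 to 5 are there at a start; the rules pass over those that are not, and their reading is None.
At some moment in a run one of blank0, blank1, blank2, blank3, blank4, blank5 may be knocked a few centimetres aside while the robot is not near it.
It also fails if it takes over 210 s, if anything falls off the work surface, if the arm or the gripper's body presses on something with over 40 N, if the wrist force passes 120 N, or if a joint passes its speed limit or range.

## Working session

There is one attempt and no reset: what is moved stays moved. The work goes in short steps, Python scripts to look and compute and a shell command to move; the robot and the scene stay as the last step left them, time stands still between calls to the robot, and variables do not carry over. Pictures are saved under pics/ and viewed, at most 14 in all, crops included, and the job is handed in when it is done.

```bash
ls; mkdir -p pics
python3 - <<'E'
from rig import r
import cv2
print(r.sense())
for n in("scene","side","wrist"):
    im=r.grab_frame(n); cv2.imwrite(f"pics/{n}0.png",im[:,:,::-1]); print(n,r.camera_params(n))
E
```

```text
pics
rig.py
steer.py
{'clock': 0.0, 'qpos': array([-1.19741315e+00,  3.53653730e-01,  1.63412603e+00,  8.74377937e-06,
        1.15521018e+00, -2.40252709e-03]), 'qvel': array([-1.54646129e-05,  1.11939941e-03, -2.52882988e-04, -2.65515459e-04,
        4.90238664e-04, -1.35485066e-03]), 'joint_efforts': array([-1.01549398e-03, -6.05268216e+01, -3.42068124e+01,  3.18296919e-06,
        9.27800807e-03, -9.51486186e-06]), 'eef_pos': array([ 229.21599926, -580.97302871,  252.56164752]), 'tcp_rot': array([-3.14019539e+00, -1.13515537e-05,  3.75782165e-01]), 'contact_force': array([-0.0705553 , -0.79004534, -0.26845215]), 'wrist_torque': array([ 0.0397517 , -0.05364745, -0.00146998]), 'grasp_force': 0.0, 'opening': 1.0006517126602061}
scene {'fx': 409.3523188818686, 'fy': 409.3523188818686, 'cx': 284.96900768719644, 'cy': 210.24608209262598, 'rvec': array([ 2.0311257 ,  1.55059583, -0.53603399]), 'tvec': array([ -36.42742017, -361.11076779, 1355.15048289])}
side {'fx': 447.8596013371433, 'fy': 447.8596013371433, 'cx': 276.44526625681146, 'cy': 203.94114955032012, 'rvec': array([ 0.20605733, -2.85356444,  1.1865121 ]), 'tvec': array([540.01517486, 240.91350943, 954.46070219])}
wrist {'fx': 325.3117573661792, 'fy': 325.3117573661792, 'cx': 275.29353198425144, 'cy': 214.90978705199745, 'rvec': array([-2.36547902,  1.60903341,  0.2654101 ]), 'tvec': array([-624.26532721,  -42.64777785,  380.96576088])}
```
Run:
```python
import cv2,numpy as np
a=[cv2.imread(f"pics/{n}0.png") for n in("scene","side")]
cv2.imwrite("pics/s2.png",cv2.resize(a[0],(800,600),interpolation=cv2.INTER_CUBIC));cv2.imwrite("pics/d2.png",cv2.resize(a[1],(800,600),interpolation=cv2.INTER_CUBIC))
```

View pics/s2.png

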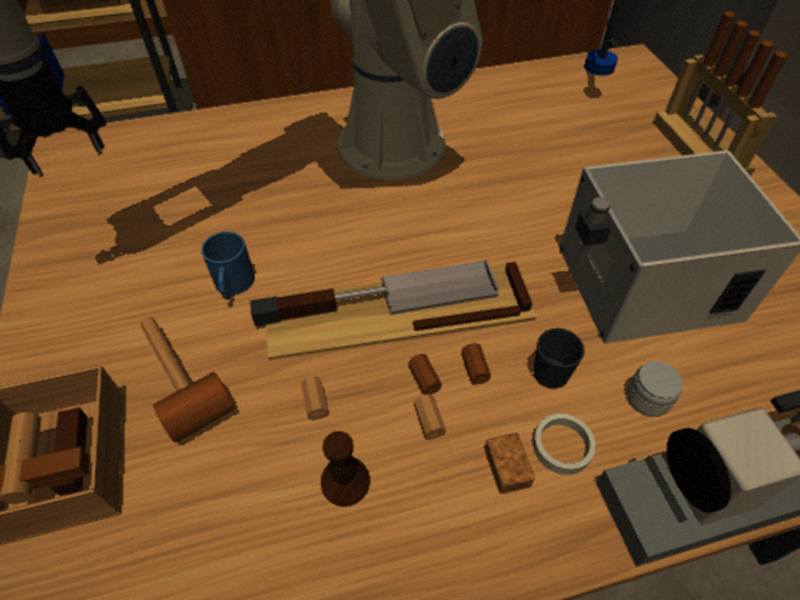

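View pics/d2.png

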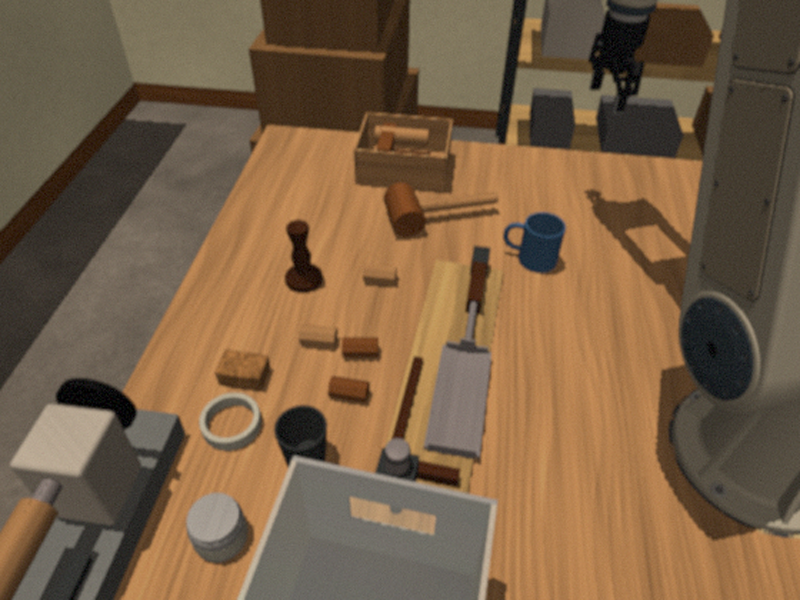

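The scene view shows four blanks (2 light, 2 dark) at about (315,397), (425,373), (476,363) and (430,416). The boat lies on its board in mid-picture, the pot is at (558,357), and the dryer is at right with the pin at (598,210). I'll cast rays for rough positions.

```bash
cat > h.py <<'E'
import numpy as np,cv2
from rig import r
from scipy.spatial.transform import Rotation as Ro
def cam(n):
    c=r.camera_params(n);return c
def ray(c,u,v):
    R=Ro.from_rotvec(c["rvec"]).as_matrix();o=-R.T@c["tvec"]
    return o,R.T@np.array([(u-c["cx"])/c["fx"],(v-c["cy"])/c["fy"],1])
def onz(c,u,v,z):
    o,d=ray(c,u,v);return o+d*(z-o[2])/d[2]
def tri(obs):
    A=np.zeros((3,3));b=np.zeros(3)
    for c,u,v in obs:
        o,d=ray(c,u,v);d/=np.linalg.norm(d);P=np.eye(3)-np.outer(d,d);A+=P;b+=P@o
    p=np.linalg.solve(A,b)
    return p,[float(np.linalg.norm((np.eye(3)-np.outer(d/np.linalg.norm(d),d/np.linalg.norm(d)))@(p-o))) for o,d in[ray(*q) for q in obs]]
def proj(c,P):
    R=Ro.from_rotvec(c["rvec"]).as_matrix();q=(R@np.asarray(P,float).reshape(-1,3).T).T+c["tvec"]
    return np.c_[q[:,0]/q[:,2]*c["fx"]+c["cx"],q[:,1]/q[:,2]*c["fy"]+c["cy"]]
def pose():
    s=r.sense();return s["eef_pos"],Ro.from_euler("xyz",s["tcp_rot"])
def to(x,y,z,yaw=None,R=None):
    """delta in tool axes from measured pose, translation first; yaw: closing line direction (tool y), tool down"""
    p,R0=pose();t=np.array([x,y,z])-p
    print("shift now",np.round(R0.inv().apply(t),1))
    if R is None and yaw is not None:
        best=None
        for k in(0,np.pi):
            y_=np.array([np.cos(yaw+k),np.sin(yaw+k),0]);zz=np.array([0,0,-1.])
            T=Ro.from_matrix(np.c_[np.cross(y_,zz),y_,zz])
            v=(R0.inv()*T).as_rotvec()
            if best is None or np.linalg.norm(v)<np.linalg.norm(best[0]):best=(v,T)
        v,R=best
    elif R is not None: v=(R0.inv()*R).as_rotvec()
    else: return
    print("rotvec",np.round(v,3),"shift after rot",np.round(R.inv().apply(t),1),"q",np.round(r.sense()["qpos"],2))
E
python3 - <<'E'
from h import *
S,D=cam("scene"),cam("side")
f=.7
P={"bA":(315,397,380,276,16),"bB":(425,373,361,346,16),"bC":(476,363,349,388,16),"bD":(430,416,318,336,16),
"pinhead":(599,203,397,447,226),"pot":(559,347,301,428,80),"handle":(305,303,478,290,44),"boatback":(263,310,481,256,44)}
for k,(a,b,c,d,z) in P.items():
    print(k,np.round(onz(S,a*f,b*f,z)),np.round(onz(D,c*f,d*f,z)),*[np.round(x,1) for x in tri([(S,a*f,b*f),(D,c*f,d*f)])])
for n,uv,z in[("plTopNear",(638,262),200),("plTopFar",(584,170),200),("bkNear",(798,240),200),("bkFar",(733,154),200)]:
    print(n,np.round(onz(S,uv[0]*f,uv[1]*f,z)))
for n,uv,z in[("trough bow-robot",(489,262),20),("trough bow-out",(498,296),20),("fenceL",(414,326),20),("fenceR",(520,312),20),("stopA",(507,264),32),("stopB",(523,308),32)]:
    print(n,np.round(onz(S,uv[0]*f,uv[1]*f,z)))
for n,uv,z in[("plTopRob",(297,465),200),("plTopOut",(495,500),200)]: print(n,np.round(onz(D,uv[0]*f,uv[1]*f,z)))
W=cam("wrist");p,R=pose();Rc=Ro.from_rotvec(W["rvec"]);o=-Rc.inv().apply(W["tvec"])
print("cam in tool",R.inv().apply(o-p),(R.inv()*Rc.inv()).as_matrix().round(2))
E
```

```text
bA [ 616. -283.   16.] [ 613. -277.   16.] [ 613.5 -282.7   11. ] [0.2 0.2]
bB [ 620. -102.   16.] [ 618. -104.   16.] [ 618.5 -102.7   16.4] [1.3 1.3]
bC [623. -15.  16.] [621. -16.  16.] [622.  -15.5  15.6] [1.1 1.1]
bD [ 696. -116.   16.] [ 694. -115.   16.] [ 694.7 -116.3   14.3] [0.5 0.5]
pinhead [519. 201. 226.] [516. 206. 226.] [516.5 203.6 222.9] [0.2 0.2]
pot [666. 100.  80.] [662. 107.  80.] [663.3 102.9  74.4] [0.4 0.4]
handle [ 447. -268.   44.] [ 431. -239.   44.] [ 428.5 -266.7   18.9] [2. 2.]
boatback [ 443. -339.   44.] [ 430. -330.   44.] [ 430.8 -341.5   32. ] [2.1 2.1]
plTopNear [626. 218. 200.]
plTopFar [413. 234. 200.]
bkNear [649. 475. 200.]
bkFar [442. 504. 200.]
trough bow-robot [421.  82.  20.]
trough bow-out [502.  69.  20.]
fenceL [527. -94.  20.]
fenceR [546.  94.  20.]
stopA [444. 108.  32.]
stopB [547.  97.  32.]
plTopRob [625. 229. 200.]
plTopOut [406. 238. 200.]
cam in tool [  81.63296837   -0.23009834 -121.34153656] [[ 0.   -0.95 -0.32]
 [ 1.    0.    0.  ]
 [-0.   -0.32  0.95]]
```

View pics/wrist0.png

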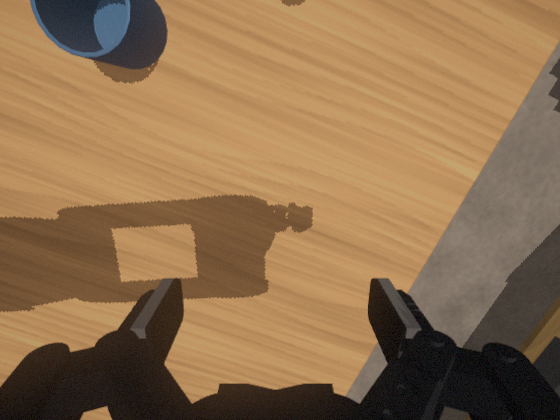

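The wrist view shows only table, the mug and the fingers. The ray positions agree to a few mm across both views. Next I raise the tool and take an overview with the wrist camera.

```bash
python3 -c "
from h import *
to(500,-20,400,R=Ro.from_euler('xyz',[np.pi,0,1.5]))"
```

```text
shift now [ 457.8 -422.7 -146.8]
rotvec [-1.000e-03 -1.000e-03 -1.124e+00] shift after rot [ 578.8  230.4 -147.3] q [-1.2   0.35  1.63  0.    1.16 -0.  ]
```

```bash
python3 steer.py '0 0 0 0 0 -37 1
0 0 0 0 0 -37 1
0 0 0 0 0 -37 1
0 0 0 0 0 -36 1
0 0 0 28 -26 0 1'
python3 steer.py '0 0 0 28 -26 0 1
0 0 0 28 -26 0 1
0 0 0 28 -26 0 1
0 0 0 28 -26 0 1
0 0 0 28 -26 0 1'
python3 steer.py '0 0 0 28 -26 0 1
0 0 0 28 -26 0 1
0 0 0 28 -26 0 1
0 0 0 28 -26 0 1
0 0 0 28 -26 0 1'
python3 steer.py '0 0 0 28 -26 0 1
0 0 0 28 -26 0 1
0 0 0 28 -26 0 1
0 0 0 28 -26 0 1
0 0 0 28 -26 0 1'
python3 steer.py '0 0 -0.12 0 0 0 1
0 0 -0.12 0 0 0 1
0 0 -0.12 0 0 0 1
0 0 -0.12 0 0 0 1
0 0 -0.12 0 0 0 1'
python3 steer.py '0 0 -0.12 0 0 0 1
0 0 -0.12 0 0 0 1
0 0 -0.12 0 0 0 1
0 0 -0.12 0 0 0 1
0 0 -0.04 0 0 0 1'
cat > shot.py <<'E'
import sys,pickle
from h import *
n=sys.argv[1]; import time
c=cam("wrist");im=r.grab_frame("wrist")
cv2.imwrite(f"pics/{n}.png",im[:,:,::-1]);pickle.dump(c,open(f"pics/{n}.pkl","wb"))
s=r.sense();print(np.round(s["eef_pos"],1),np.round(s["tcp_rot"],3),np.round(s["qpos"],2))
E
python3 steer.py '0 0 0 0 0 0 1
0 0 0 0 0 0 1'; python3 shot.py w1
```

```text
clock: 0.57
eef_pos: [245.3, -552.7, 407.8]
tcp_rot: [3.129, 0.001, 0.373]
contact_force: [0.6, 0.9, 0.1]
opening: 0.998
grasp_force: 0.0
clock: 0.98
eef_pos: [328.6, -372.8, 400.1]
tcp_rot: [-3.141, -0.0, 0.375]
contact_force: [1.0, 0.3, 0.6]
opening: 1.004
grasp_force: 0.0
clock: 1.4
eef_pos: [411.1, -200.5, 400.3]
tcp_rot: [3.141, -0.0, 0.376]
contact_force: [1.6, -0.6, 0.6]
opening: 0.998
grasp_force: 0.0
clock: 1.82
eef_pos: [493.7, -28.1, 400.3]
tcp_rot: [3.141, -0.0, 0.376]
contact_force: [1.0, -0.3, 0.6]
opening: 1.0
grasp_force: 0.0
clock: 2.23
eef_pos: [493.3, -29.7, 400.0]
tcp_rot: [-3.141, 0.0, 0.982]
contact_force: [0.8, 0.3, 0.1]
opening: 1.0
grasp_force: 0.0
clock: 2.65
eef_pos: [493.2, -30.0, 400.0]
tcp_rot: [-3.141, -0.0, 1.503]
contact_force: [-0.1, 0.4, 0.6]
opening: 1.003
grasp_force: 0.0
clock: 2.82
eef_pos: [493.3, -30.0, 400.1]
tcp_rot: [-3.141, -0.0, 1.494]
contact_force: [-0.4, -1.1, 0.2]
opening: 0.997
grasp_force: 0.0
[493.3 -30.  400.2] [-3.141 -0.     1.494] [-0.06  0.03  1.71  0.    1.4   0.01]
```

View pics/w1.png

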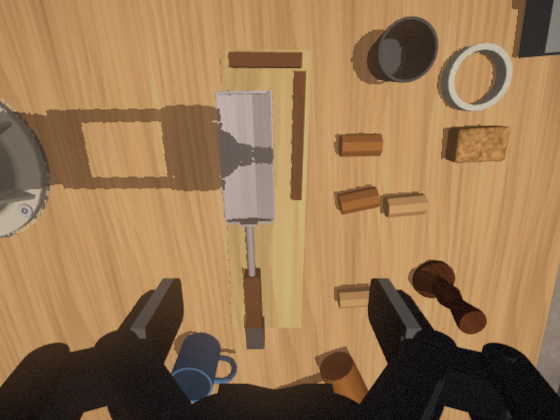

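The overview, with up = +y and right = +x, shows:
- Blanks at (361,145), (358,200), (406,205) and (354,298).
- The trough between (217,93) and (274,221), and the handle at about (253,300).
- The bow stop face at v≈67 and the fence face at u≈293.

I'll measure these, then move on to the pin.

Run:
```python
from h import *
import pickle
im=cv2.imread("pics/w1.png");c=pickle.load(open("pics/w1.pkl","rb"))
hsv=cv2.cvtColor(im,cv2.COLOR_BGR2HSV)
for n,uv in dict(table=(120,300),board=(285,280),dark=(361,145),light=(410,205),trough=(245,190),handle=(253,290),fence=(298,130),lightA=(352,298)).items(): print(n,hsv[uv[1],uv[0]],end=' ')
print()
m=((hsv[:,:,1]<90)&(hsv[:,:,2]>90)).astype(np.uint8);
roi=np.zeros_like(m);roi[85:232,205:285]=1
mm=cv2.morphologyEx(m*roi,cv2.MORPH_CLOSE,np.ones((25,25)))
k=max(cv2.findContours(mm,0,2)[0],key=cv2.contourArea);print("trough",cv2.minAreaRect(k),np.round(cv2.boxPoints(cv2.minAreaRect(k))).tolist())
for uv,z in[((217,93),24),((271,91),24),((274,221),24),((223,223),24),((245,269),44),((261,269),44),((246,319),44),((263,319),44),((246,348),44),((264,348),44),((229,66),32),((301,67),32),((293,72),20),((291,198),20),((254,222),43)]:
    print(uv,z,np.round(onz(c,*uv,z),1))
for uv in[(361,145),(358,200),(406,205),(354,298)]:print("blank",np.round(onz(c,*uv,24),1))
print("pot",onz(c,408,49,80).round(1))
to(517,150,400,R=Ro.from_euler('xyz',[np.pi,0,1.48]))
```

```text
table [ 15 129 174] board [ 21 104 203] dark [ 14 169 164] light [ 16 124 198] trough [  9  35 173] handle [ 11 149 118] fence [ 11 148 117] lightA [ 16 130 169] 
trough ((245.48599243164062, 160.60763549804688), (141.1599884033203, 56.74953079223633), 87.95458984375) [[215.0, 91.0], [271.0, 89.0], [276.0, 230.0], [220.0, 232.0]]
(217, 93) 24 [416.8  74.6  24. ]
(271, 91) 24 [494.2  71.4  24. ]
(274, 221) 24 [ 483.1 -125.9   24. ]
(223, 223) 24 [ 400.1 -123.    24. ]
(245, 269) 44 [ 429.8 -198.5   44. ]
(261, 269) 44 [ 455.9 -200.5   44. ]
(246, 319) 44 [ 421.2 -295.3   44. ]
(263, 319) 44 [ 450.6 -297.6   44. ]
(246, 348) 44 [ 414.7 -356.7   44. ]
(264, 348) 44 [ 446.9 -359.2   44. ]
(229, 66) 32 [439.3 107.5  32. ]
(301, 67) 32 [537.9  98.7  32. ]
(293, 72) 20 [527.3  94.2  20. ]
(291, 198) 20 [513.1 -90.4  20. ]
(254, 222) 43 [ 452.4 -118.3   43. ]
blank [623.1 -14.8  24. ]
blank [ 619.  -100.7   24. ]
blank [ 695.5 -114.9   24. ]
blank [ 612.8 -280.8   24. ]
pot [665.5 104.2  80. ]
shift now [181.3   9.7   0.2]
rotvec [-0.    -0.     0.014] shift after rot [181.4   7.2   0.2] q [-0.06  0.03  1.71  0.    1.4   0.01]
```

```bash
python3 steer.py '0 0 0.014 36 2 0 1
0 0 0 36 2 0 1
0 0 0 36 2 0 1
0 0 0 36 2 0 1
0 0 0 37 0 0 1'; python3 steer.py '0 0 0 0 0 0 1
0 0 0 0 0 0 1
0 0 0 0 0 0 1'; python3 shot.py w2
```

```text
clock: 3.28
eef_pos: [517.1, 151.2, 400.3]
tcp_rot: [3.141, 0.0, 1.48]
contact_force: [0.9, -0.3, 1.1]
opening: 1.002
grasp_force: 0.0
clock: 3.53
eef_pos: [516.8, 149.5, 400.0]
tcp_rot: [-3.141, 0.001, 1.482]
contact_force: [-0.2, 0.2, -0.3]
opening: 0.999
grasp_force: 0.0
[516.9 149.  400.2] [-3.141e+00  1.000e-03  1.481e+00] [ 0.28  0.11  1.63 -0.    1.41  0.37]
```

View pics/w2.png

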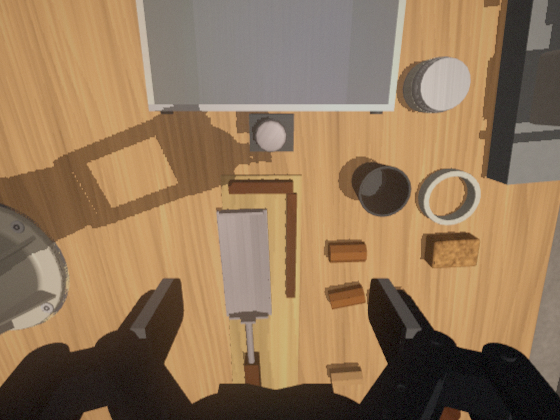

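The plate's front top edge runs from (149,111) to (394,110), and the pin head is at (270,133) on the sleeve block (249–294). The pot centre is at (384,190).

Run:
```python
from h import *
import pickle
c=pickle.load(open("pics/w2.pkl","rb"));g=cv2.cvtColor(cv2.imread("pics/w2.png"),cv2.COLOR_BGR2GRAY).astype(int)
# front edge rows at several columns: strongest drop bright->darker going down
pts=[]
for u in list(range(175,240,5))+list(range(305,365,5)):
    d=g[100:122,u];k=np.argmin(np.diff(d));pts.append((u,100+k+.5))
pts=np.array(pts);W=np.array([onz(c,u+0,v,200) for u,v in pts]);print(pts[:,1])
vx,vy,x0,y0=cv2.fitLine(W[:,:2].astype(np.float32),cv2.DIST_HUBER,0,.01,.01).ravel();print("line dir",vx,vy,"yaw dryer",np.arctan2(vy,vx)%np.pi,"pt",x0,y0)
for uv in[(149,111),(394,110)]:print(onz(c,*uv,200).round(1))
for uv in[(249,152),(294,152)]:print("slv",onz(c,*uv,190).round(1))
print("pin",onz(c,271,133,226).round(1))
print("pot",onz(c,384,190,80).round(1))
for uv,z in[((229,193),32),((293,193),32),((287,195),20),((286,297),20),((253,352),44)]:print(uv,onz(c,*uv,z).round(1))
```

```text
[103.5 104.5 103.5 103.5 103.5 110.5 111.5 116.5 110.5 110.5 110.5 110.5
 110.5 110.5 110.5 110.5 110.5 110.5 110.5 110.5 110.5 110.5 110.5 110.5
 110.5]
line dir 0.99587137 -0.09077579 yaw dryer 3.0506918 pt 513.24603 227.30247
[404.5 236.5 200. ]
[634.1 217.  200. ]
slv [492.9 188.9 190. ]
slv [538.1 184.9 190. ]
pin [517.5 208.4 226. ]
pot [664.5 105.8  80. ]
(229, 193) [440.2 108.6  32. ]
(293, 193) [539.2  99.8  32. ]
(287, 195) [529.8  94.1  20. ]
(286, 297) [513.6 -92.9  20. ]
(253, 352) [ 445.7 -186.5   44. ]
```

```bash
python3 -c "
from h import *
to(517.5,206,214,R=Ro.from_euler('xyz',[np.pi,0,1.483]))"
```

```text
shift now [ 56.9  -4.5 186.2]
rotvec [-0.     0.001 -0.002] shift after rot [ 56.9  -4.4 186.2] q [ 0.28  0.11  1.63 -0.    1.41  0.37]
```

```bash
python3 steer.py '0 0 0 28.5 -2.2 0 1
0 0 0 28.4 -2.2 0 1
0 0 0 0 0 36 1
0 0 0 0 0 40 1
0 0 0 0 0 40 1' 60; python3 steer.py '0 0 0 0 0 40 1
0 0 0 0 0 30 1
0 0 0 0 0 0 1
0 0 0 0 0 0 0
0 0 0 0 0 0 0';python3 steer.py '0 0 0 0 0 0 0
0 0 0 0 0 0 0
0 0 0 0 0 0 0
0 0 0 0 0 0 0'
```

```text
clock: 4.0
eef_pos: [518.2, 205.9, 283.9]
tcp_rot: [3.139, -0.001, 1.48]
contact_force: [1.1, 0.1, -2.1]
opening: 1.0
grasp_force: 0.0
clock: 4.42
eef_pos: [519.0, 206.4, 216.3]
tcp_rot: [3.139, -0.001, 1.48]
contact_force: [0.7, -0.3, 1.1]
opening: 0.749
grasp_force: 0.0
clock: 4.75
eef_pos: [518.6, 207.0, 216.3]
tcp_rot: [3.139, -0.001, 1.482]
contact_force: [-1.2, -0.3, 8.5]
opening: 0.309
grasp_force: 58.5
```

```bash
python3 steer.py '0 0 0 0 0 -15 0
0 0 0 0 0 -25 0
0 0 0 0 0 -25 0
0 0 0 0 0 -25 0
0 0 0 0 0 -25 0'; python3 steer.py '0 0 0 0 0 -25 0
0 0 0 0 0 0 0
0 0 0 0 0 0 0'; python3 -c "
from h import *
to(664.5,104.5,330)"
```

```text
clock: 5.17
eef_pos: [517.5, 206.7, 331.3]
tcp_rot: [3.141, -0.0, 1.482]
contact_force: [0.2, 0.0, -1.9]
opening: 0.311
grasp_force: 59.8
clock: 5.42
eef_pos: [518.2, 207.0, 356.2]
tcp_rot: [3.138, -0.002, 1.482]
contact_force: [0.4, -0.1, -2.0]
opening: 0.307
grasp_force: 60.0
shift now [-89.2 154.7  26.6]
```

```bash
python3 steer.py '0 0 0 -18 31 0 0
0 0 0 -18 31 0 0
0 0 0 -18 31 0 0
0 0 0 -18 31 0 0
0 0 0 -17.2 30.7 0 0'; python3 steer.py '0 0 0 0 0 0 0
0 0 0 0 0 38 0
0 0 0 0 0 38 0
0 0 0 0 0 38 0
0 0 0 0 0 38 0'; python3 steer.py '0 0 0 0 0 30 0
0 0 0 0 0 20 0
0 0 0 0 0 12 0
0 0 0 0 0 0 0
0 0 0 0 0 0 0';python3 shot.py w3
```

```text
clock: 5.83
eef_pos: [664.4, 102.8, 352.6]
tcp_rot: [-3.139, 0.001, 1.482]
contact_force: [0.9, 0.2, -0.5]
opening: 0.311
grasp_force: 60.0
clock: 6.25
eef_pos: [662.7, 103.9, 199.3]
tcp_rot: [-3.14, 0.0, 1.482]
contact_force: [0.6, -1.0, -2.2]
opening: 0.308
grasp_force: 60.4
clock: 6.67
eef_pos: [663.4, 104.1, 139.4]
tcp_rot: [-3.14, 0.0, 1.482]
contact_force: [-0.2, 1.3, -1.7]
opening: 0.306
grasp_force: 62.0
[663.8 104.2 140.2] [-3.141  0.     1.482] [ 0.15  0.54  1.61 -0.    0.99  0.24]
```

View pics/w3.png

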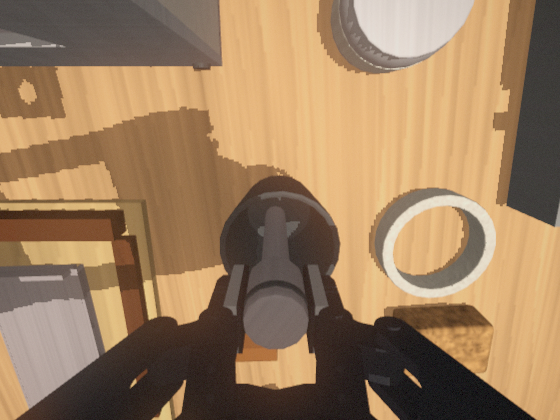

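The pin shaft is inside the pot mouth, so I release it and move over the blanks for a closer look.

```bash
python3 steer.py '0 0 0 0 0 0 0.7
0 0 0 0 0 0 0.8
0 0 0 0 0 0 0.8
0 0 0 0 0 -20 0.8
0 0 0 0 0 -40 0.8'; python3 steer.py '0 0 0 0 0 -40 0.8
0 0 0 0 0 -40 0.8
0 0 0 0 0 -20 0.8
0 0 0 -37 0 0 0.8
0 0 0 -37 0 0 0.8';python3 steer.py '0 0 0 -37 0 0 0.8
0 0 0 -37 0 0 0.8
0 0 0 -37 0 0 0.8
0 0 0 0 0 0 0.8
0 0 0 0 0 0 0.8'; python3 shot.py w4
```

```text
clock: 7.13
eef_pos: [661.0, 103.7, 196.5]
tcp_rot: [-3.134, 0.002, 1.482]
contact_force: [-0.0, 0.7, -0.1]
opening: 0.802
grasp_force: 0.0
clock: 7.55
eef_pos: [658.3, 31.2, 303.3]
tcp_rot: [3.136, -0.001, 1.485]
contact_force: [0.1, -1.2, -0.6]
opening: 0.801
grasp_force: 0.0
clock: 7.97
eef_pos: [647.2, -82.0, 300.9]
tcp_rot: [3.141, -0.0, 1.479]
contact_force: [-0.4, 0.6, 0.2]
opening: 0.802
grasp_force: 0.0
[647.4 -80.6 300.8] [ 3.141 -0.     1.48 ] [-0.13  0.36  1.52  0.    1.26 -0.04]
```

View pics/w4.png

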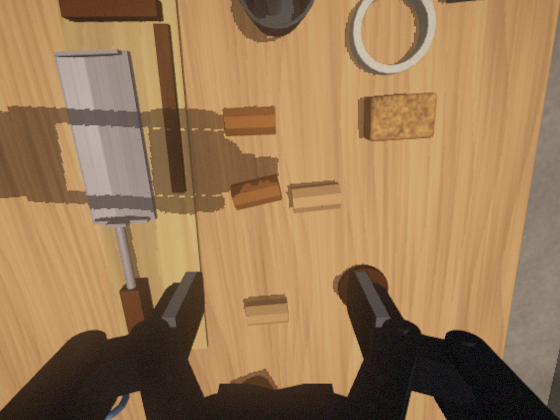

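The close view shows blanks C (250,121), B (257,192), D (316,196) and A (267,311), plus the trough from (59,54) to (155,220).

```bash
python3 - <<'E'
from h import *
import pickle
c=pickle.load(open("pics/w4.pkl","rb"))
for n,l,q in[("C",(224,122),(275,121)),("B",(234,195),(281,188)),("D",(291,199),(341,194)),("A",(246,312),(288,310))]:
    a,b=onz(c,*l,18),onz(c,*q,18);d=b-a;print(n,((a+b)/2).round(1),"len",np.hypot(*d[:2]).round(1),"axis",np.arctan2(d[1],d[0]).round(3))
for n,uv,z in[("bowL",(59,54),30),("bowR",(130,51),30),("hanR",(155,219),30),("hanL",(95,222),30),("handle front",(123,288),44),("hf",(145,284),44),("hfbottom",(134,280),10)]:print(n,onz(c,*uv,z).round(1))
c=pickle.load(open("pics/w2.pkl","rb"))
for n,uv,z in[("bowL",(219,211),30),("bowR",(267,209),30),("hanR",(270,318),30),("hanL",(225,319),30),("hf",(252,352),10)]:print(n,onz(c,*uv,z).round(1))
E
python3 - <<'E'
import cv2
im=cv2.imread("pics/w1.png")
cv2.imwrite("pics/w1c.png",cv2.resize(im[50:360,200:310],None,fx=1.9,fy=1.9,interpolation=cv2.INTER_CUBIC))
E
```

```text
C [621.9 -15.9  18. ] len 61.0 axis -0.073
B [ 621.9 -102.6   18. ] len 61.0 axis 0.06
D [ 696.2 -116.1   18. ] len 64.4 axis 0.011
A [ 616.1 -282.2   18. ] len 61.3 axis -0.037
bowL [424.5  73.9  30. ]
bowR [502.2  69.7  30. ]
hanR [ 488.6 -123.4   30. ]
hanL [ 411.3 -120.3   30. ]
handle front [ 431.9 -210.7   44. ]
hf [ 462.3 -207.5   44. ]
hfbottom [ 430.8 -218.2   10. ]
bowL [420.1  80.2  30. ]
bowR [496.4  76.8  30. ]
hanR [ 481.9 -127.1   30. ]
hanL [ 401.5 -122.1   30. ]
hf [ 438.2 -216.2   10. ]
```

View pics/w1c.png

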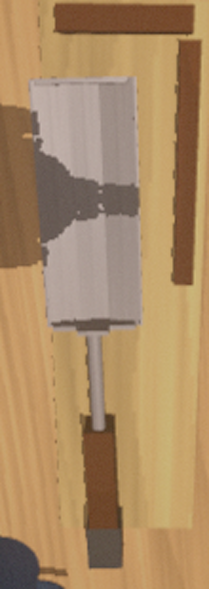

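The crop confirms the handle runs from crop row 430 (front) to 528 (transition), with the end at row 567. That puts the boat origin near (435,-254) with yaw about 1.505. Next I pick blank C.

```bash
python3 steer.py '0 0 0.12 0 0 0 0.8
0 0 0.12 0 0 0 0.8
0 0 0.12 0 0 0 0.8
0 0 0.12 0 0 0 0.8
0 0 0.12 0 0 0 0.8';python3 steer.py '0 0 0.12 0 0 0 0.8
0 0 0.12 0 0 0 0.8
0 0 0.12 0 0 0 0.8
0 0 0.12 0 0 0 0.8
0 0 0.12 0 0 0 0.8';python3 steer.py '0 0 0.12 0 0 0 0.8
0 0 0.12 0 0 0 0.8
0 0 0.1 0 0 0 0.8
0 0 0 0 0 0 0.8
0 0 0 0 0 0 0.8';python3 -c "
from h import *
to(622,-16,28,R=Ro.from_euler('xyz',[np.pi,0,-.07]))"
```

```text
clock: 8.43
eef_pos: [647.6, -78.2, 300.5]
tcp_rot: [-3.142, -0.001, 0.878]
contact_force: [-0.4, 0.6, 0.4]
opening: 0.803
grasp_force: 0.0
clock: 8.85
eef_pos: [647.7, -78.2, 300.5]
tcp_rot: [-3.141, -0.0, 0.278]
contact_force: [0.2, 0.8, -0.3]
opening: 0.798
grasp_force: 0.0
clock: 9.27
eef_pos: [647.6, -78.7, 300.4]
tcp_rot: [-3.141, -0.0, -0.053]
contact_force: [-0.3, 0.2, 0.1]
opening: 0.805
grasp_force: 0.0
shift now [-29.  -61.2 272.5]
rotvec [-0.    -0.     0.017] shift after rot [-29.9 -60.8 272.4] q [-0.12  0.36  1.52  0.    1.26  1.5 ]
```

```bash
python3 steer.py '0 0 0.017 -15 -30.5 0 0.8
0 0 0 -15 -30.3 0 0.8
0 0 0 0 0 40 0.8
0 0 0 0 0 40 0.8
0 0 0 0 0 40 0.8' 40;python3 steer.py '0 0 0 0 0 40 0.8
0 0 0 0 0 40 0.8
0 0 0 0 0 37 0.8
0 0 0 0 0 25 0.8
0 0 0 0 0 10 0.8';python3 steer.py '0 0 0 0 0 0 0.8
0 0 0 0 0 0 0
0 0 0 0 0 0 0
0 0 0 0 0 0 0
0 0 0 0 0 0 0';python3 steer.py '0 0 0 0 0 -30 0
0 0 0 0 0 -40 0
0 0 0 0 0 -40 0
0 0 0 0 0 -10 0
0 0 0 0 0 0 0';python3 -c "
from h import *
to(453.4,19.4,120,R=Ro.from_euler('xyz',[np.pi,0,1.505]))"
```

```text
clock: 9.68
eef_pos: [621.9, -16.0, 180.1]
tcp_rot: [-3.141, -0.003, -0.069]
contact_force: [1.3, -0.2, -1.0]
opening: 0.801
grasp_force: 0.0
clock: 10.1
eef_pos: [619.0, -16.7, 24.3]
tcp_rot: [3.141, 0.006, -0.071]
contact_force: [-1.4, -0.2, -0.4]
opening: 0.803
grasp_force: 0.0
clock: 10.52
eef_pos: [623.2, -17.5, 30.6]
tcp_rot: [-3.141, -0.004, -0.075]
contact_force: [-0.8, -0.7, 7.5]
opening: 0.363
grasp_force: 40.5
clock: 10.93
eef_pos: [624.4, -17.6, 153.7]
tcp_rot: [-3.141, -0.009, -0.075]
contact_force: [1.1, 0.5, -0.0]
opening: 0.364
grasp_force: 39.8
shift now [-173.6  -24.1   32.1]
rotvec [ 0.007 -0.007 -1.58 ] shift after rot [  25.7 -173.1   33.7] q [-0.03  0.45  1.72 -0.    0.95  1.62]
```

```bash
python3 steer.py '0 0 0 -34.7 -4.8 0 0
0 0 0 -34.7 -4.8 0 0
0 0 0 -34.7 -4.8 0 0
0 0 0 -34.7 -4.8 0 0
0 0 0 -34.7 -4.8 0 0';python3 steer.py '0 0 -0.12 0 0 0 0
0 0 -0.12 0 0 0 0
0 0 -0.12 0 0 0 0
0 0 -0.12 0 0 0 0
0 0 -0.12 0 0 0 0';python3 steer.py '0 0 -0.12 0 0 0 0
0 0 -0.12 0 0 0 0
0 0 -0.12 0 0 0 0
0 0 -0.12 0 0 0 0
0 0 -0.12 0 0 0 0';python3 steer.py '0 0 -0.12 0 0 0 0
0 0 -0.12 0 0 0 0
0 0 -0.12 0 0 0 0
0 0 -0.02 0 0 0 0
0 0 0 0 0 0 0';python3 -c "
from h import *
to(453.4,19.4,46,R=Ro.from_euler('xyz',[np.pi,0,1.505]))"
```

```text
clock: 11.35
eef_pos: [447.9, 19.6, 147.5]
tcp_rot: [3.142, 0.001, -0.075]
contact_force: [0.0, -0.3, -0.7]
opening: 0.362
grasp_force: 39.8
clock: 11.77
eef_pos: [449.7, 19.5, 147.8]
tcp_rot: [-3.141, 0.0, 0.531]
contact_force: [-0.0, 0.0, 0.1]
opening: 0.365
grasp_force: 39.8
clock: 12.18
eef_pos: [449.7, 19.5, 147.7]
tcp_rot: [-3.141, 0.0, 1.131]
contact_force: [0.1, -0.5, -0.0]
opening: 0.369
grasp_force: 39.8
clock: 12.6
eef_pos: [449.9, 19.5, 147.9]
tcp_rot: [-3.141, 0.0, 1.503]
contact_force: [0.0, 0.4, -0.8]
opening: 0.363
grasp_force: 39.8
shift now [  0.2   3.6 101.9]
rotvec [-0.001  0.    -0.002] shift after rot [  0.2   3.5 101.9] q [0.04 0.23 2.09 0.   0.82 0.11]
```

```bash
python3 steer.py '0 0 0 0 3.6 35 0
0 0 0 0 0 35 0
0 0 0 0 0 20 0
0 0 0 0 0 12 0
0 0 0 0 0 0 0';python3 steer.py '0 0 0 0 0 0 0.55
0 0 0 0 0 0 0.55
0 0 0 0 0 0 0.55
0 0 0 0 0 -40 0.55
0 0 0 0 0 -40 0.55';python3 steer.py '0 0 0.12 0 0 -40 0.8
0 0 0.12 0 0 0 0.8
0 0 0.12 0 0 0 0.8
0 0 0.12 0 0 0 0.8
0 0 0.12 0 0 0 0.8';python3 steer.py '0 0 0.12 0 0 0 0.8
0 0 0.12 0 0 0 0.8
0 0 0.12 0 0 0 0.8
0 0 0.12 0 0 0 0.8
0 0 0.12 0 0 0 0.8';python3 steer.py '0 0 0.12 0 0 0 0.8
0 0 0.12 0 0 0 0.8
0 0 0 0 0 0 0.8
0 0 0 0 0 0 0.8';python3 -c "
from h import *
to(622,-102.5,28,R=Ro.from_euler('xyz',[np.pi,0,.06]))"
```

```text
clock: 13.02
eef_pos: [452.2, 19.2, 44.0]
tcp_rot: [-3.137, 0.0, 1.501]
contact_force: [-1.1, 1.0, 0.0]
opening: 0.364
grasp_force: 41.1
clock: 13.43
eef_pos: [452.1, 19.2, 125.8]
tcp_rot: [-3.136, 0.001, 1.504]
contact_force: [1.5, 0.6, -0.1]
opening: 0.552
grasp_force: 0.0
clock: 13.85
eef_pos: [454.3, 19.3, 167.6]
tcp_rot: [3.14, -0.002, 0.898]
contact_force: [0.7, -2.0, 0.3]
opening: 0.801
grasp_force: 0.0
clock: 14.27
eef_pos: [454.1, 19.2, 167.1]
tcp_rot: [3.141, -0.002, 0.298]
contact_force: [0.9, 0.5, 0.2]
opening: 0.799
grasp_force: 0.0
clock: 14.6
eef_pos: [454.1, 19.2, 166.9]
tcp_rot: [3.142, -0.001, 0.068]
contact_force: [0.2, -1.1, 0.1]
opening: 0.798
grasp_force: 0.0
shift now [159.1 132.9 139.1]
rotvec [ 0.    -0.001  0.008] shift after rot [160.3 131.6 138.9] q [ 0.04  0.2   2.07 -0.    0.87  1.54]
```

```bash
python3 steer.py '0 0 0 27 22 0 0.8
0 0 0 27 22 0 0.8
0 0 0 27 22 0 0.8
0 0 0 27 22 0 0.8
0 0 0 27 22 0 0.8';python3 steer.py '0 0 0.008 25 22 0 0.8
0 0 0 0 0 0 0.8
0 0 0 0 0 0 0.8';python3 shot.py w5; python3 -c "
from h import *
import pickle
c=pickle.load(open('pics/w5.pkl','rb'));h=cv2.cvtColor(cv2.imread('pics/w5.png'),cv2.COLOR_BGR2HSV)
m=((h[:,:,1]>150)&(h[:,:,2]>60)).astype(np.uint8);m=cv2.morphologyEx(m,cv2.MORPH_OPEN,np.ones((5,5)))
for k in cv2.findContours(m,0,2)[0]:
    if cv2.contourArea(k)>400:
        q=cv2.minAreaRect(k);print(np.round(q[0]),np.round(q[1]),q[2],onz(c,*q[0],20).round(1))
print(proj(c,[622,-102.5,20]))
to(622,-102.5,28,R=Ro.from_euler('xyz',[np.pi,0,.06]))"
```

```text
clock: 15.02
eef_pos: [597.0, -82.9, 166.6]
tcp_rot: [3.142, -0.001, 0.069]
contact_force: [0.3, -0.1, -0.4]
opening: 0.799
grasp_force: 0.0
clock: 15.27
eef_pos: [622.9, -103.1, 166.1]
tcp_rot: [3.142, -0.0, 0.059]
contact_force: [-0.5, -0.2, -0.1]
opening: 0.801
grasp_force: 0.0
[ 621.6 -102.3  165.9] [-3.141e+00  1.000e-03  5.900e-02] [-0.17  0.45  1.7   0.    1.    1.35]
[425. 404.] [33. 20.] 5.710593223571777 [ 409.1 -277.2   20. ]
[ 38. 327.] [87. 20.] 83.9909896850586 [484.3 122.3  20. ]
[274. 208.] [75. 38.] 85.60128784179688 [ 620.1 -102.6   20. ]
[484.  20.] [39. 96.] 48.887908935546875 [ 771.6 -245.6   20. ]
[[274.4042021  206.30736806]]
shift now [  0.5   0.3 137.9]
rotvec [-0.     0.001 -0.001] shift after rot [  0.3   0.2 137.9] q [-0.17  0.45  1.7   0.    1.    1.35]
```

View pics/w5.png

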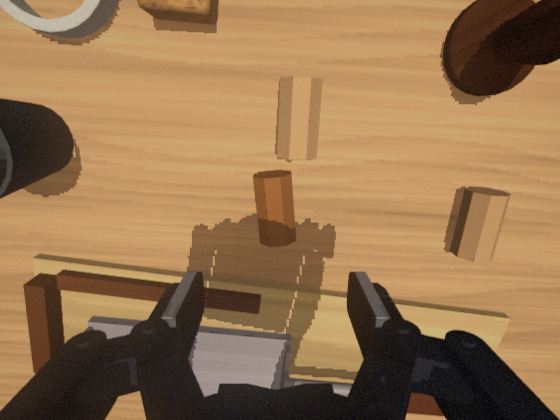

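Blank B is centred at (274,208), as predicted. D is at (298,118) and A at (477,225). I'll pick B.

```bash
python3 steer.py '0 0 0 0 0 40 0.8
0 0 0 0 0 40 0.8
0 0 0 0 0 33 0.8
0 0 0 0 0 23 0.8
0 0 0 0 0 0 0.8';python3 steer.py '0 0 0 0 0 0 0
0 0 0 0 0 0 0
0 0 0 0 0 0 0
0 0 0 0 0 0 0';python3 steer.py '0 0 0 0 0 -30 0
0 0 0 0 0 -40 0
0 0 0 0 0 -40 0
0 0 0 0 0 -5 0
0 0 0 0 0 0 0';python3 -c "
from h import *
to(447.9,-64.4,140,R=Ro.from_euler('xyz',[np.pi,0,1.505]))"
```

```text
clock: 15.73
eef_pos: [617.4, -100.5, 25.8]
tcp_rot: [-3.14, 0.008, 0.059]
contact_force: [-1.4, 0.3, 0.1]
opening: 0.8
grasp_force: 0.0
clock: 16.07
eef_pos: [623.5, -102.1, 32.9]
tcp_rot: [3.141, -0.003, 0.057]
contact_force: [-1.6, 0.5, 5.8]
opening: 0.367
grasp_force: 38.5
clock: 16.48
eef_pos: [624.7, -102.6, 150.4]
tcp_rot: [3.14, -0.008, 0.057]
contact_force: [-0.4, -1.3, -0.7]
opening: 0.371
grasp_force: 38.7
shift now [-174.5  -48.2    8.8]
rotvec [ 0.008 -0.005 -1.448] shift after rot [  26.5 -179.    10.4] q [-0.17  0.47  1.71  0.    0.96  1.35]
```

```bash
python3 steer.py '0 0 0 -35 -9.7 0 0
0 0 0 -35 -9.7 0 0
0 0 0 -35 -9.6 0 0
0 0 0 -35 -9.6 0 0
0 0 0 -34.5 -9.6 0 0';python3 steer.py '0 0 -0.12 0 0 0 0
0 0 -0.12 0 0 0 0
0 0 -0.12 0 0 0 0
0 0 -0.12 0 0 0 0
0 0 -0.12 0 0 0 0';python3 steer.py '0 0 -0.12 0 0 0 0
0 0 -0.12 0 0 0 0
0 0 -0.12 0 0 0 0
0 0 -0.12 0 0 0 0
0 0 -0.12 0 0 0 0';python3 steer.py '0 0 -0.12 0 0 0 0
0 0 -0.12 0 0 0 0
0 0 0 0 0 0 0
0 0 0 0 0 0 0';python3 -c "
from h import *
to(447.9,-64.4,48,R=Ro.from_euler('xyz',[np.pi,0,1.505]))"
```

```text
clock: 16.9
eef_pos: [442.6, -63.5, 144.5]
tcp_rot: [-3.141, 0.001, 0.057]
contact_force: [-0.6, -0.2, 0.2]
opening: 0.368
grasp_force: 38.7
clock: 17.32
eef_pos: [444.4, -63.8, 144.8]
tcp_rot: [-3.141, 0.001, 0.663]
contact_force: [0.8, -0.2, 0.6]
opening: 0.372
grasp_force: 38.6
clock: 17.73
eef_pos: [444.4, -63.8, 144.7]
tcp_rot: [-3.141, 0.0, 1.263]
contact_force: [0.5, -0.2, 0.6]
opening: 0.37
grasp_force: 38.6
clock: 18.07
eef_pos: [444.6, -63.8, 144.8]
tcp_rot: [-3.141, -0.0, 1.493]
contact_force: [0.5, -0.2, 0.3]
opening: 0.37
grasp_force: 38.7
shift now [-0.3  3.4 96.8]
rotvec [-0.001 -0.    -0.012] shift after rot [-0.4  3.3 96.8] q [-0.15  0.23  2.1   0.    0.82 -0.07]
```

Place B, rise, then view the boat for the handle grip.

```bash
python3 steer.py '0 0 0 0 3.4 35 0
0 0 0 0 0 33 0
0 0 0 0 0 18 0
0 0 0 0 0 10 0
0 0 0 0 0 0 0';python3 steer.py '0 0 0 0 0 0 0.55
0 0 0 0 0 0 0.55
0 0 0 0 0 0 0.55
0 0 0 0 0 -40 0.55
0 0 0 0 0 -40 0.55';python3 steer.py '0 0 0 -38 0 -40 0.6
0 0 0 -38 0 -40 0.6
0 0 0 -38 0 -40 0.6
0 0 0 -38 0 -40 0.6
0 0 0 -38 0 0 0.6';python3 steer.py '0 0 0 0 0 0 0.6
0 0 0 0 0 0 0.6
0 0 0 0 0 0 0.6';python3 shot.py w6
```

```text
clock: 18.48
eef_pos: [447.1, -63.9, 47.5]
tcp_rot: [-3.138, -0.0, 1.494]
contact_force: [-0.6, 0.1, -0.0]
opening: 0.367
grasp_force: 38.6
clock: 18.9
eef_pos: [447.0, -63.9, 129.2]
tcp_rot: [-3.137, -0.0, 1.496]
contact_force: [1.2, -0.3, 0.8]
opening: 0.551
grasp_force: 0.0
clock: 19.32
eef_pos: [439.7, -218.4, 257.4]
tcp_rot: [3.131, 0.004, 1.497]
contact_force: [2.8, 1.3, 0.9]
opening: 0.601
grasp_force: 0.0
clock: 19.57
eef_pos: [436.8, -216.3, 250.5]
tcp_rot: [3.141, -0.0, 1.495]
contact_force: [-0.1, -0.3, 0.1]
opening: 0.601
grasp_force: 0.0
[ 436.9 -215.8  250.2] [-3.141 -0.     1.497] [-0.46  0.14  1.92  0.    1.08 -0.39]
```

View pics/w6.png

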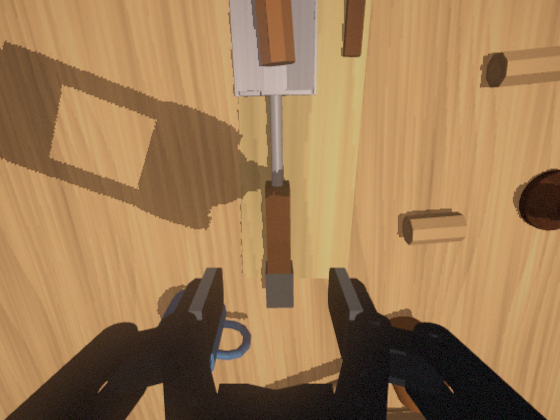

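B lies in the trough. The handle's top runs from about (278.5,189) to (279,268), with the counterweight end at (280,306).

Run:
```python
from h import *
import pickle
c=pickle.load(open("pics/w6.pkl","rb"))
g=cv2.imread("pics/w6.png").astype(int).sum(2)
for row in(205,225,245,260,285,300):
    l=g[row,255:305];d=np.diff(l);a=255+np.argmin(d[:25])+.5;b=255+25+np.argmax(d[25:])+.5
    print(row,a,b,onz(c,(a+b)/2,row,44).round(1),np.linalg.norm(onz(c,a,row,44)-onz(c,b,row,44)).round(1))
for uv,z in[((278.5,190),44),((278.5,182),10),((279,268),44),((280,306),44),((275,94),30)]:print(uv,onz(c,*uv,z).round(1))
```

```text
205 260.5 289.5 [ 434.6 -233.7   44. ] 30.5
225 262.5 290.5 [ 434.5 -256.2   44. ] 30.1
245 262.5 290.5 [ 432.8 -279.6   44. ] 30.7
260 261.5 291.5 [ 431.4 -297.8   44. ] 33.5
285 261.5 293.5 [ 430.2 -329.6   44. ] 36.7
300 265.5 293.5 [ 431.1 -349.6   44. ] 32.7
(278.5, 190) [ 439.5 -217.8   44. ]
(278.5, 182) [ 439.9 -217.1   10. ]
(279, 268) [ 433.5 -307.9   44. ]
(280, 306) [ 431.1 -357.8   44. ]
(275, 94) [ 442.9 -124.    30. ]
```

```bash
python3 -c "
from h import *
S=cam('scene');D=cam('side')
print('mug',onz(S,225*.7,246*.7,90).round(),onz(D,544*.7,227*.7,90).round())
to(436.3,-264,38,R=Ro.from_euler('xyz',[np.pi,0,1.505]))"
```

```text
mug [ 321. -383.   90.] [ 321. -376.   90.]
shift now [-48.2   3.1 212.2]
rotvec [-0.    -0.    -0.008] shift after rot [-48.2   2.6 212.2] q [-0.46  0.14  1.92  0.    1.08 -0.39]
```

```bash
python3 steer.py '0 0 -0.008 -24 1.3 20 0.6
0 0 0 -24 1.3 40 0.6
0 0 0 0 0 40 0.6
0 0 0 0 0 40 0.6
0 0 0 0 0 35 0.6' 110;python3 steer.py '0 0 0 0 0 25 0.6
0 0 0 0 0 12 0.6
0 0 0 0 0 0 0.6
0 0 0 0 0 0 0
0 0 0 0 0 0 0';python3 steer.py '0 0 0 0 0 0 0
0 0 0 0 0 0 0
0 0 0 0 0 0 0
0 0 0 0 0 0 0
0 0 0 0 0 0 0'; python3 -c "
from h import *
to(436.3,-264,38,R=Ro.from_euler('xyz',[np.pi,0,1.505]))"
```

```text
clock: 20.03
eef_pos: [436.0, -260.5, 77.2]
tcp_rot: [-3.141, -0.001, 1.506]
contact_force: [0.4, -0.2, -0.3]
opening: 0.604
grasp_force: 0.0
clock: 20.45
eef_pos: [437.2, -261.6, 43.2]
tcp_rot: [3.141, 0.0, 1.506]
contact_force: [0.1, -0.8, -0.2]
opening: 0.326
grasp_force: 0.0
clock: 20.87
eef_pos: [437.3, -261.9, 43.7]
tcp_rot: [3.14, 0.0, 1.505]
contact_force: [0.7, 5.3, 7.1]
opening: 0.281
grasp_force: 109.8
shift now [-2.1 -0.8  5.7]
rotvec [ 0.002  0.    -0.   ] shift after rot [-2.1 -0.8  5.7] q [-0.54  0.48  2.03  0.    0.63 -0.48]
```

```bash
python3 steer.py '0 0 0 0 0 0 0.5
0 0 0 0 0 0 0.5
0 0 0 -2 0 7 0.5
0 0 0 0 0 0 0.5
0 0 0 0 0 0 0.5';python3 steer.py '0 0 0 0 0 0 0
0 0 0 0 0 0 0
0 0 0 0 0 0 0
0 0 0 0 0 0 0
0 0 0 0 0 0 0'
```

```text
clock: 21.28
eef_pos: [436.1, -264.1, 34.9]
tcp_rot: [-3.141, -0.0, 1.504]
contact_force: [-0.0, 0.2, 0.4]
opening: 0.496
grasp_force: 0.0
clock: 21.7
eef_pos: [436.4, -264.1, 35.6]
tcp_rot: [3.141, 0.0, 1.505]
contact_force: [-1.6, -0.0, 5.3]
opening: 0.285
grasp_force: 108.9
```

```bash
python3 steer.py '0 0 0 0 0 -8 0
0 0 0 0 0 -16 0
0 0 0 0 0 -22 0
0 0 0 0 0 -22 0
0 0 0 0 0 -18 0';python3 steer.py '0 0 0 0 0 0 0
0 0 0 0 0 0 0
0 0 0 0 0 0 0'; python3 -c "
from h import *
to(485.5,-156.7,121.6,R=Ro.from_euler('xyz',[np.pi,0,1.483]))"
```

```text
clock: 22.12
eef_pos: [436.1, -263.8, 122.6]
tcp_rot: [-3.141, -0.0, 1.505]
contact_force: [1.0, -0.8, -4.8]
opening: 0.285
grasp_force: 108.3
clock: 22.37
eef_pos: [435.7, -263.6, 120.4]
tcp_rot: [-3.14, -0.001, 1.505]
contact_force: [-0.7, 0.3, -4.8]
opening: 0.281
grasp_force: 108.5
shift now [109.9  42.7  -1.1]
rotvec [-0.001 -0.001  0.022] shift after rot [110.8  40.3  -1.2] q [-0.55  0.35  1.99  0.    0.8  -0.48]
```

```bash
python3 steer.py '0 0 0.011 18 7 0 0
0 0 0.011 24 9 0 0
0 0 0 24 9 0 0
0 0 0 24 9 0 0
0 0 0 20 6.5 -1 0';python3 steer.py '0 0 0 0 0 0 0
0 0 0 0 0 0 0
0 0 0 0 0 0 0';python3 - <<'E'
from h import *
to(485.5,-156.7,121.6,R=Ro.from_euler('xyz',[np.pi,0,1.483]))
a=cv2.cvtColor(r.grab_frame("scene"),cv2.COLOR_RGB2BGR);cv2.imwrite("pics/s3raw.png",a)
b=cv2.cvtColor(r.grab_frame("side"),cv2.COLOR_RGB2BGR);cv2.imwrite("pics/d3raw.png",b)
x=cv2.resize(a[120:290,180:460],None,fx=2.4,fy=2.4,interpolation=2)[:,:560]
y=cv2.resize(b[170:420,150:400],None,fx=1.6,fy=1.6,interpolation=2)
A=cv2.resize(a[110:290,150:460],(800,465),interpolation=2);cv2.imwrite("pics/s3.png",A)
cv2.imwrite("pics/d3.png",cv2.resize(b[160:420,150:400],(576,599),interpolation=2))
E
```

```text
clock: 22.78
eef_pos: [485.2, -156.0, 120.6]
tcp_rot: [-3.139, -0.001, 1.483]
contact_force: [0.7, 0.1, -5.3]
opening: 0.285
grasp_force: 108.4
clock: 23.03
eef_pos: [484.8, -157.6, 121.2]
tcp_rot: [-3.139, -0.0, 1.483]
contact_force: [0.1, -0.5, -4.4]
opening: 0.286
grasp_force: 108.4
shift now [ 0.9  0.6 -0.4]
rotvec [-0.002 -0.     0.   ] shift after rot [ 0.9  0.6 -0.4] q [-0.32  0.35  1.99 -0.    0.81 -0.23]
```

View pics/s3.png

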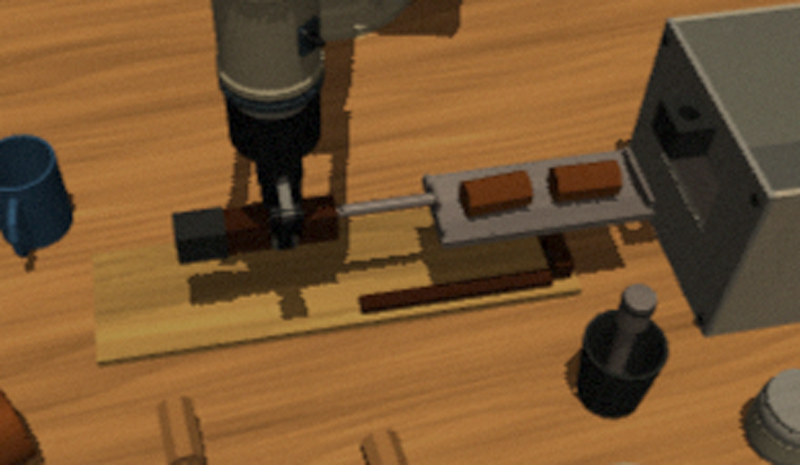

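View pics/d3.png

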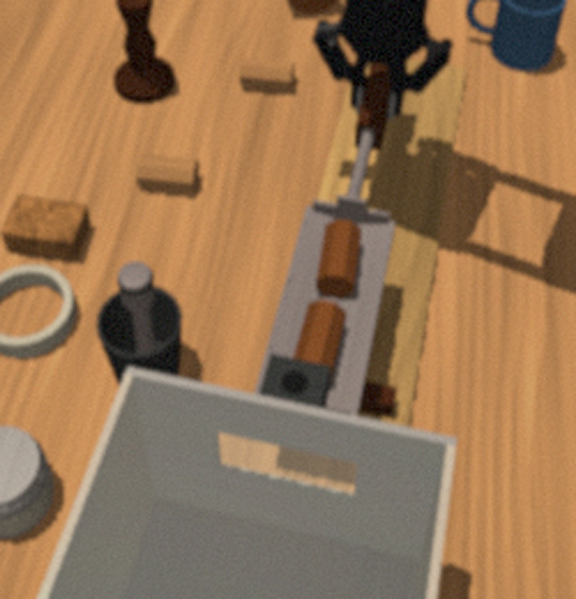

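Both blanks sit in the trough, the pin stands in the pot, and the slot is visible. I'll triangulate the trough corners in the dryer frame.

```bash
cat >> h.py <<'E'
DR=Ro.from_euler("z",1.483);DO=np.array([519.3,226.75,0])
def dry(p): return DR.inv().apply(np.asarray(p)-DO)
E
python3 - <<'E'
from h import *
S,D=cam("scene"),cam("side")
for n,a,b in[("hand robot",(425,180),(395,213)),("hand outer",(443,243),(307,205)),("bow robot",(627,150),(361,411))]:
    p,e=tri([(S,150+a[0]*.3875,110+a[1]*.387),(D,150+b[0]*.434,160+b[1]*.434)]);print(n,dry(p).round(1),np.round(e,1))
# slot corners: inside view from side cam onto plate, scene for front
for n,a in[("slot",(219,457)),("slot",(355,494)),("top",(219,433)),("top",(357,467))]:
    o,d=ray(D,150+a[0]*.434,160+a[1]*.434);o=dry(o);d=DR.inv().apply(d);print(n,(o+d*(6-o[0])/d[0]).round(1))
for n,a in[("plate top L",(128,370)),("R",(453,440))]:print(n,dry(onz(D,150+a[0]*.434,160+a[1]*.434,200)).round(1))
for n,a in[("plate top outer",(770,195)),("robot",(672,20))]:print(n,dry(onz(S,150+a[0]*.3875,110+a[1]*.387,200)).round(1))
E
```

```text
hand robot [-248.3   39.3  108. ] [5. 5.]
hand outer [-246.5  -38.4  103.2] [1.1 1.1]
bow robot [-48.8  43.5 108.2] [5.9 5.9]
slot [  6.  -49.3 104.3]
slot [ 6.  54.7 94.4]
top [  6.  -47.8 142.3]
top [  6.   53.8 137.6]
plate top L [   3.6 -111.7  200. ]
R [  3.2 114.3 200. ]
plate top outer [   1.5 -113.2  200. ]
robot [  3.8 110.  200. ]
```

All clearances agree to about 2 mm, so I slide in.

```bash
python3 steer.py '0 0 0 8 0.6 0 0
0 0 0 15 0 0 0
0 0 0 20 0 0 0
0 0 0 20 0 0 0
0 0 0 20 0 0 0';python3 -c "
from h import *
print(dry(pose()[0]).round(1));to(509.2,112.2,121.6,R=Ro.from_euler('xyz',[np.pi,0,1.483]))"
```

```text
clock: 23.55
eef_pos: [493.5, -74.5, 122.4]
tcp_rot: [-3.142, -0.0, 1.481]
contact_force: [0.5, 1.1, -4.8]
opening: 0.285
grasp_force: 108.4
[-302.4   -0.7  122.4]
shift now [187.4  -1.    0.8]
rotvec [-0.    -0.    -0.002] shift after rot [187.4  -0.7   0.8] q [-0.15  0.33  2.01  0.    0.8  -0.06]
```

```bash
python3 steer.py '0 0 0 20 0 0 0
0 0 0 20 0 0 0
0 0 0 20 0 0 0
0 0 0 20 0 0 0
0 0 0 20 0 0 0';python3 steer.py '0 0 0 20 -0.7 0.5 0
0 0 0 20 0 0 0
0 0 0 20 0 0 0
0 0 0 15 0 0 0
0 0 0 10 0 0 0';python3 steer.py '0 0 0 2 0 0 0
0 0 0 0 0 0 0
0 0 0 0 0 0 0
0 0 0 0 0 0 0';python3 - <<'E'
from h import *
print(dry(pose()[0]).round(1));to(509.2,112.2,121.6,R=Ro.from_euler('xyz',[np.pi,0,1.483]))
a=cv2.cvtColor(r.grab_frame("scene"),cv2.COLOR_RGB2BGR)
cv2.imwrite("pics/s4.png",cv2.resize(a[90:270,270:560],(800,497),interpolation=2))
E
```

```text
clock: 23.97
eef_pos: [502.2, 25.4, 122.4]
tcp_rot: [-3.141, -0.0, 1.482]
contact_force: [-0.1, 1.9, -4.0]
opening: 0.286
grasp_force: 108.9
clock: 24.38
eef_pos: [509.2, 110.6, 121.9]
tcp_rot: [3.142, -0.0, 1.483]
contact_force: [-0.2, -0.7, -5.0]
opening: 0.281
grasp_force: 108.8
clock: 24.72
eef_pos: [509.2, 110.4, 121.8]
tcp_rot: [-3.141, 0.0, 1.482]
contact_force: [-0.3, -0.1, -5.0]
opening: 0.289
grasp_force: 108.9
[-1.167e+02 -1.000e-01  1.218e+02]
shift now [ 1.8 -0.1  0.2]
rotvec [-0.     0.    -0.001] shift after rot [ 1.8 -0.1  0.2] q [ 0.21  0.36  1.96 -0.    0.81  0.3 ]
```

View pics/s4.png

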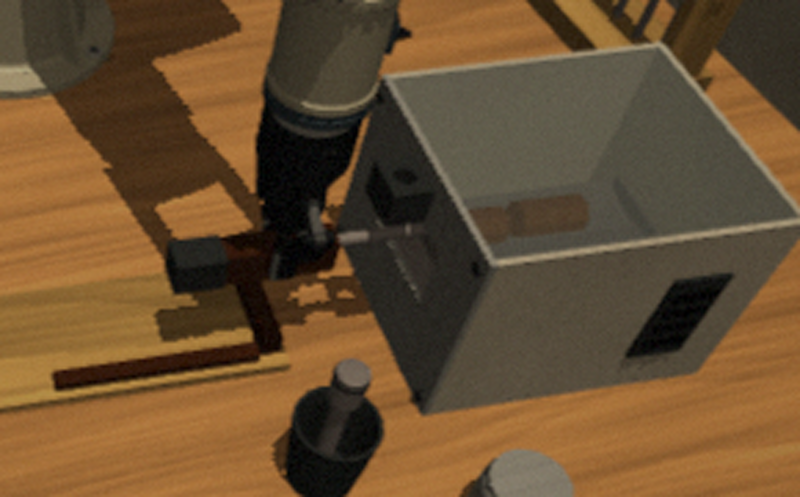

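The trough is inside with both blanks still in it. Before tipping outward I check the pin head position for gripper clearance.

```bash
python3 steer.py '0.06 0 0 0 0 0 0
0.1 0 0 0 0 0 0
0.12 0 0 0 0 0 0
0.12 0 0 0 0 0 0
0 0 0 0 0 0 0';python3 - <<'E'
from h import *
S,D=cam("scene"),cam("side")
print("pin head",tri([(S,397.2,225.3),(D,208.6,280.2)]))
s=r.sense();print(dry(s["eef_pos"]).round(1),s["tcp_rot"].round(3),s["qpos"].round(2),pose()[1].as_matrix()[:,0].round(3),pose()[1].as_matrix()[:,2].round(3))
E
```

```text
clock: 25.18
eef_pos: [511.4, 110.3, 120.5]
tcp_rot: [-2.736, 0.0, 1.481]
contact_force: [0.7, -0.6, -5.4]
opening: 0.287
grasp_force: 111.6
pin head (array([661.61242216, 102.40648742, 139.28416407]), [0.03223947156656462, 0.03223947156680459])
[-116.7   -2.4  120.5] [-2.736  0.     1.481] [0.15 0.56 1.7  0.1  1.28 0.19] [ 0.09   0.996 -0.   ] [-0.393  0.035 -0.919]
```

```bash
python3 steer.py '0.12 0 0 0 0 0 0
0.12 0 0 0 0 0 0
0.12 0 0 0 0 0 0
0.12 0 0 0 0 0 0
0 0 0 0 0 0 0';python3 steer.py '0 0 0 0 0 0 0
0 0 0 0 0 0 0
0 0 0 0 0 0 0
0 0 0 0 0 0 0
0 0 0 0 0 0 0';python3 - <<'E'
from h import *
s=r.sense();print(dry(s["eef_pos"]).round(1),s["tcp_rot"].round(3),s["qpos"].round(2))
a=cv2.cvtColor(r.grab_frame("scene"),cv2.COLOR_RGB2BGR)
b=cv2.cvtColor(r.grab_frame("side"),cv2.COLOR_RGB2BGR)
x=cv2.resize(a[90:270,330:560],None,fx=1.7,fy=1.7,interpolation=2);y=cv2.resize(b[240:420,150:370],None,fx=1.7,fy=1.7,interpolation=2)
cv2.imwrite("pics/s5.png",np.hstack([x,y]))
E
```

```text
clock: 25.6
eef_pos: [509.1, 110.3, 117.7]
tcp_rot: [-2.255, 0.002, 1.481]
contact_force: [-1.7, -0.8, -5.7]
opening: 0.287
grasp_force: 111.6
clock: 26.02
eef_pos: [509.5, 111.4, 123.3]
tcp_rot: [-2.265, -0.0, 1.483]
contact_force: [0.3, 0.0, -3.9]
opening: 0.284
grasp_force: 111.6
[-115.7   -0.4  123.3] [-2.265 -0.     1.483] [0.12 0.81 1.44 0.16 1.76 0.16]
```

View pics/s5.png

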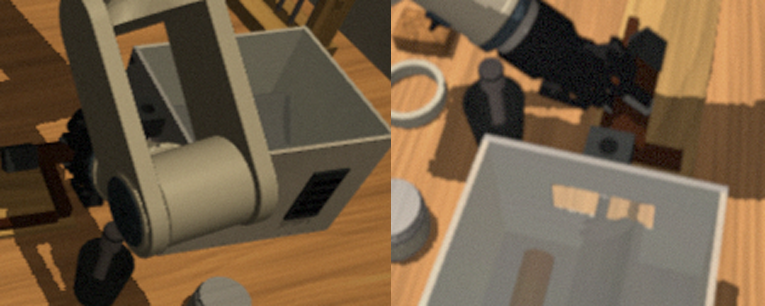

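The side view shows a dark blank on the chamber floor at about (535,270) of the combined crop, and the gripper clears the pin head. My viewing budget is now used up, so from here I check by mask measurements. I level the boat again.

```bash
python3 steer.py '0.08 0 0 0 0 0 0
0 0 0 0 0 0 0
-0.08 0 0 0 0 0 0
0 0 0 0 0 0 0
0 0 0 0 0 0 0';python3 steer.py '-0.12 0 0 0 0 0 0
-0.12 0 0 0 0 0 0
-0.12 0 0 0 0 0 0
-0.12 0 0 0 0 0 0
-0.12 0 0 0 0 0 0';python3 steer.py '-0.12 0 0 0 0 0 0
-0.12 0 0 0 0 0 0
-0.04 0 0 0 0 0 0
0 0 0 0 0 0 0
0 0 0 0 0 0 0';python3 steer.py '0 0 0 0 0 0 0
0 0 0 0 0 0 0'; python3 -c "
from h import *
print(dry(pose()[0]).round(1));to(485.5,-156.7,121.6,R=Ro.from_euler('xyz',[np.pi,0,1.483]))"
```

```text
clock: 26.53
eef_pos: [509.4, 111.4, 122.8]
tcp_rot: [-2.263, -0.0, 1.483]
contact_force: [0.9, 0.3, -3.6]
opening: 0.289
grasp_force: 111.8
clock: 26.95
eef_pos: [509.7, 111.3, 122.6]
tcp_rot: [-2.867, -0.001, 1.483]
contact_force: [-0.7, -0.1, -3.9]
opening: 0.289
grasp_force: 111.6
clock: 27.37
eef_pos: [508.6, 111.4, 122.3]
tcp_rot: [-3.139, 0.0, 1.483]
contact_force: [0.4, -0.0, -3.6]
opening: 0.283
grasp_force: 111.5
clock: 27.53
eef_pos: [510.2, 111.3, 121.7]
tcp_rot: [-3.14, 0.0, 1.482]
contact_force: [-0.2, 0.5, -4.7]
opening: 0.285
grasp_force: 111.5
[-115.9   -1.   121.7]
shift now [-2.691e+02 -9.000e-01  2.000e-01]
rotvec [-0.001  0.    -0.001] shift after rot [-2.691e+02 -1.100e+00  1.000e-01] q [0.21 0.37 1.96 0.   0.82 0.3 ]
```

```bash
python3 steer.py '0 0 0 -10 -0.5 0 0
0 0 0 -20 -0.5 0 0
0 0 0 -25 0 0 0
0 0 0 -30 0 0 0
0 0 0 -30 0 0 0';python3 steer.py '0 0 0 -30 0 0 0
0 0 0 -30 0 0 0
0 0 0 -30 0 0 0
0 0 0 -30 0 0 0
0 0 0 -30 0 0 0';python3 steer.py '0 0 0 -5 0 0 0
0 0 0 0 0 0 0
0 0 0 0 0 0 0
0 0 0 0 0 0 0';python3 - <<'E'
from h import *
print(dry(pose()[0]).round(1));to(436.4,-264.1,36.5,R=Ro.from_euler('xyz',[np.pi,0,1.505]))
S,D=cam("scene"),cam("side")
# dark red wood contours: in trough? in box?
for n,c in(("scene",S),("side",D)):
    im=cv2.cvtColor(r.grab_frame(n),cv2.COLOR_RGB2BGR);cv2.imwrite(f"pics/{n}6.png",im);h=cv2.cvtColor(im,cv2.COLOR_BGR2HSV)
    box=DO+DR.apply([[x,y,z] for x in(6,268) for y in(-109,109) for z in(8,100)])
    hull=cv2.convexHull(proj(c,box).astype(np.int32));mk=np.zeros(h.shape[:2],np.uint8);cv2.fillConvexPoly(mk,hull,1)
    m=((h[:,:,1]>60)&((h[:,:,0]<25))).astype(np.uint8)*mk;m=cv2.morphologyEx(m,cv2.MORPH_OPEN,np.ones((3,3)))
    for k in cv2.findContours(m,0,2)[0]:
        if cv2.contourArea(k)>60:
            q=cv2.minAreaRect(k);u=tuple(int(t) for t in q[0]);print(n,np.round(q[0]),np.round(q[1]),h[u[1],u[0]],dry(onz(c,*q[0],24)).round())
    t=pose()[0]+DR.apply([240,0,-16]);u=proj(c,[t])[0].astype(int);print("trough px",u,h[u[1]-2:u[1]+3,u[0]-2:u[0]+3,1].mean())
    ps=proj(c,[pose()[0]+DR.apply([10+x,0,-12]) for x in range(145,320,15)]).astype(int);print([h[v,u,1] for u,v in ps])
E
```

```text
clock: 27.95
eef_pos: [498.1, -4.8, 121.6]
tcp_rot: [-3.14, 0.0, 1.484]
contact_force: [0.5, -0.0, -3.6]
opening: 0.287
grasp_force: 111.6
clock: 28.37
eef_pos: [484.6, -154.8, 121.6]
tcp_rot: [-3.14, -0.0, 1.482]
contact_force: [0.1, -0.4, -4.6]
opening: 0.289
grasp_force: 111.6
clock: 28.7
eef_pos: [484.4, -157.1, 121.6]
tcp_rot: [-3.141, -0.001, 1.483]
contact_force: [-0.2, -0.1, -3.3]
opening: 0.285
grasp_force: 111.6
[-385.4    1.1  121.6]
shift now [-110.9  -38.4   85.1]
rotvec [-0.001 -0.001 -0.022] shift after rot [-110.   -40.9   85.1] q [-0.32  0.35  1.99  0.    0.8  -0.23]
scene [482. 202.] [ 48. 115.] [18 78 82] [183. -45.  24.]
trough px [358 184] 60.8
[np.uint8(61), np.uint8(61), np.uint8(55), np.uint8(60), np.uint8(63), np.uint8(59), np.uint8(59), np.uint8(63), np.uint8(63), np.uint8(56), np.uint8(59), np.uint8(56)]
side [233. 404.] [17. 35.] [ 13  77 106] [ 56. -61.  24.]
trough px [291 291] 37.8
[np.uint8(39), np.uint8(36), np.uint8(36), np.uint8(33), np.uint8(42), np.uint8(39), np.uint8(33), np.uint8(32), np.uint8(39), np.uint8(33), np.uint8(26), np.uint8(100)]
```

The trough is empty and a blank lies inside the box. I set the boat down at its earlier spot.

```bash
python3 steer.py '0 0 -0.011 -22 -8.2 0 0
0 0 -0.011 -22 -8.2 0 0
0 0 0 -22 -8.2 0 0
0 0 0 -22 -8.2 0 0
0 0 0 -22 -8.2 0 0';python3 steer.py '0 0 0 0 0 20 0
0 0 0 0 0 25 0
0 0 0 0 0 20 0
0 0 0 0 0 12 0
0 0 0 0 0 5 0';python3 steer.py '0 0 0 0 0 2 0
0 0 0 0 0 0 0
0 0 0 0 0 0 0'; python3 -c "
from h import *
to(436.4,-264.1,35.6,R=Ro.from_euler('xyz',[np.pi,0,1.505]))"
```

```text
clock: 29.22
eef_pos: [435.7, -264.3, 122.0]
tcp_rot: [-3.142, -0.0, 1.507]
contact_force: [-0.2, -0.8, -3.9]
opening: 0.289
grasp_force: 111.6
clock: 29.63
eef_pos: [435.1, -263.0, 38.2]
tcp_rot: [-3.139, -0.001, 1.506]
contact_force: [0.1, 0.3, -3.8]
opening: 0.287
grasp_force: 111.6
clock: 29.88
eef_pos: [436.5, -264.3, 38.6]
tcp_rot: [3.141, 0.001, 1.505]
contact_force: [0.8, 0.4, -4.2]
opening: 0.288
grasp_force: 111.6
shift now [ 0.2 -0.1  3. ]
rotvec [0.001 0.001 0.   ] shift after rot [ 0.2 -0.1  3. ] q [-0.55  0.49  2.03  0.    0.62 -0.48]
```

```bash
python3 steer.py '0 0 0 0 0 1.5 0
0 0 0 0 0 1.5 0
0 0 0 0 0 0 0
0 0 0 0 0 0 0.5
0 0 0 0 0 0 0.5';python3 steer.py '0 0 0 0 0 0 0.5
0 0 0 0 0 0 0.5
0 0 0 0 0 -40 0.5
0 0 0 0 0 -40 0.6
0 0 0 0 0 -40 0.8';python3 steer.py '0 0 0.12 0 0 -30 0.8
0 0 0.12 0 0 -20 0.8
0 0 0.12 0 0 0 0.8
0 0 0.12 0 0 0 0.8
0 0 0.12 0 0 0 0.8';python3 steer.py '0 0 0.12 0 0 0 0.8
0 0 0.12 0 0 0 0.8
0 0 0.12 0 0 0 0.8
0 0 0.12 0 0 0 0.8
0 0 0.12 0 0 0 0.8';python3 steer.py '0 0 0.12 0 0 0 0.8
0 0 0.12 0 0 0 0.8
0 0 0.06 0 0 0 0.8
0 0 0 0 0 0 0.8'; python3 -c "
from h import *
to(600,-200,205,R=Ro.from_euler('xyz',[np.pi,0,0]))"
```

```text
clock: 30.3
eef_pos: [436.2, -264.6, 35.4]
tcp_rot: [3.141, 0.001, 1.505]
contact_force: [0.4, -0.2, -1.0]
opening: 0.501
grasp_force: 0.0
clock: 30.72
eef_pos: [435.0, -263.9, 155.6]
tcp_rot: [-3.139, -0.001, 1.505]
contact_force: [0.2, 0.4, 0.8]
opening: 0.724
grasp_force: 0.0
clock: 31.13
eef_pos: [435.9, -264.5, 205.6]
tcp_rot: [3.14, -0.0, 0.899]
contact_force: [0.4, 0.2, 0.5]
opening: 0.804
grasp_force: 0.0
clock: 31.55
eef_pos: [435.7, -264.3, 204.9]
tcp_rot: [-3.142, 0.0, 0.299]
contact_force: [-0.4, 0.1, 0.0]
opening: 0.804
grasp_force: 0.0
clock: 31.88
eef_pos: [435.7, -264.3, 204.9]
tcp_rot: [-3.142, 0.0, 0.002]
contact_force: [0.1, 0.6, -0.9]
opening: 0.803
grasp_force: 0.0
shift now [ 1.644e+02 -6.400e+01 -1.000e-01]
rotvec [-0.     0.     0.002] shift after rot [ 1.643e+02 -6.430e+01 -1.000e-01] q [-0.55  0.23  1.93  0.    0.99  1.02]
```

```bash
python3 steer.py '0 0 0 32.8 -13 0 0.8
0 0 0 32.8 -13 0 0.8
0 0 0 32.8 -13 0 0.8
0 0 0 32.8 -13 0 0.8
0 0 0 32.8 -12.5 0 0.8';python3 steer.py '0 0 0 0 0 0 0.8
0 0 0 0 0 0 0.8';python3 shot.py w7;python3 - <<'E'
from h import *
import pickle
c=pickle.load(open("pics/w7.pkl","rb"));im=cv2.imread("pics/w7.png");h=cv2.cvtColor(im,cv2.COLOR_BGR2HSV)
for n,p in(("A",(616,-282,20)),("D",(696,-116,20))):
    u,v=proj(c,[p])[0].astype(int);print(n,u,v)
    print([tuple(h[v,x]) if 0<=x<560 else None for x in range(u-60,u+61,8)])
S=cam("scene")
a=cv2.imread("pics/scene0.png");b=cv2.cvtColor(r.grab_frame("scene"),cv2.COLOR_RGB2BGR);cv2.imwrite("pics/s7.png",b)
d=cv2.absdiff(a,b).max(2)
for n,p in(("A",(616,-282,20)),("D",(696,-116,20))):
    u,v=proj(S,[p])[0].astype(int);print(n,u,v,d[v-16:v+17:4,u-16:u+17:4])
E
```

```text
clock: 32.3
eef_pos: [600.9, -198.2, 204.9]
tcp_rot: [3.142, -0.0, 0.007]
contact_force: [-0.3, -1.6, -0.0]
opening: 0.799
grasp_force: 0.0
clock: 32.47
eef_pos: [600.7, -198.1, 204.4]
tcp_rot: [-3.142, 0.0, 0.009]
contact_force: [-0.0, -0.5, 0.8]
opening: 0.801
grasp_force: 0.0
[ 599.3 -198.6  204.3] [-3.141e+00  1.000e-03  8.000e-03] [-0.32  0.41  1.66 -0.    1.07  1.24]
A 363 178
[(np.uint8(15), np.uint8(125), np.uint8(188)), (np.uint8(15), np.uint8(128), np.uint8(189)), (np.uint8(15), np.uint8(129), np.uint8(188)), (np.uint8(16), np.uint8(127), np.uint8(189)), (np.uint8(16), np.uint8(127), np.uint8(187)), (np.uint8(14), np.uint8(135), np.uint8(123)), (np.uint8(15), np.uint8(130), np.uint8(165)), (np.uint8(16), np.uint8(131), np.uint8(166)), (np.uint8(16), np.uint8(123), np.uint8(199)), (np.uint8(15), np.uint8(121), np.uint8(196)), (np.uint8(15), np.uint8(125), np.uint8(179)), (np.uint8(16), np.uint8(128), np.uint8(187)), (np.uint8(16), np.uint8(128), np.uint8(187)), (np.uint8(15), np.uint8(127), np.uint8(185)), (np.uint8(15), np.uint8(125), np.uint8(185)), (np.uint8(15), np.uint8
[... 711 characters left out ...]
int8(201)), (np.uint8(18), np.uint8(120), np.uint8(202))]
A 220 276 [[12 11 12  7 13  5 37 89 24]
 [ 7  8  8 11  8  5  7  6  7]
 [10  8 12  9  6  6 11 10 10]
 [ 8 13  5 10  6  6  8  9  8]
 [ 9  7  6 12  9 11 13  8  3]
 [ 9  8  8  5  6  4  5  9  7]
 [ 9  6 10  6  5  4  8  6  9]
 [12  8  8  8  8  5  5  7 11]
 [ 6 10  8  8  6  3  9  7 11]]
D 301 290 [[ 10  10   9 134 108  81   6   5   6]
 [  7   8   8   3  10   7   7   8   7]
 [  7   5   9  10   6   4  10   6  12]
 [ 11   9   4   6   7   7  10   6  14]
 [  6   5   6   7  10  10   9   7   9]
 [  8   9   6   7   8   7   5  10   9]
 [ 10   9   5   9   4   6   5   6   6]
 [ 10  10   9   4   7   6   7  13   4]
 [  9  11  11   3   4   6  12   7  11]]
```

Blanks A and D have not moved. I'll refine their axes from the earlier w5 end points.

Run:
```python
from h import *
import pickle
c=pickle.load(open("pics/w5.pkl","rb"))
for n,l,q in[("D",(298,160),(300,76)),("A",(472,259),(486,189))]:
    a,b=onz(c,*l,18),onz(c,*q,18);d=b-a;print(n,((a+b)/2).round(1),np.hypot(*d[:2]).round(1),np.arctan2(d[1],d[0]).round(3))
to(615,-282,28,R=Ro.from_euler('xyz',[np.pi,0,-.04]))
```

```text
D [ 694.5 -117.9   18. ] 64.1 0.057
A [ 614.5 -283.8   18. ] 65.9 0.071
shift now [ 16.1  83.1 176.3]
rotvec [-0.     0.002  0.047] shift after rot [ 19.7  82.3 176.4] q [-0.32  0.41  1.66 -0.    1.07  1.24]
```

```bash
python3 steer.py '0 0 0 5.3 27.9 0 0.8
0 0 0 5.3 27.9 0 0.8
0 0 0 5.4 28 0 0.8
0 0 0 0 0 40 0.8
0 0 0 0 0 40 0.8' 40;python3 steer.py '0 0 0 0 0 40 0.8
0 0 0 0 0 34 0.8
0 0 0 0 0 22 0.8
0 0 0 0 0 0 0.8
0 0 0 0 0 0 0.8';python3 steer.py '0 0 0 0 0 0 0
0 0 0 0 0 0 0
0 0 0 0 0 0 0
0 0 0 0 0 0 0';python3 steer.py '0 0 0 0 0 -30 0
0 0 0 0 0 -40 0
0 0 0 0 0 -40 0
0 0 0 0 0 -10 0
0 0 0 0 0 0 0';python3 -c "
from h import *
to(447.9,-64.4,140,R=Ro.from_euler('xyz',[np.pi,0,1.505]))"
```

```text
clock: 32.98
eef_pos: [616.6, -286.2, 126.9]
tcp_rot: [3.139, -0.006, 0.003]
contact_force: [-0.5, 1.0, -1.2]
opening: 0.798
grasp_force: 0.0
clock: 33.4
eef_pos: [614.2, -283.0, 28.3]
tcp_rot: [-3.141, 0.003, 0.004]
contact_force: [0.2, 0.1, 1.1]
opening: 0.801
grasp_force: 0.0
clock: 33.73
eef_pos: [617.1, -283.5, 31.4]
tcp_rot: [3.14, -0.003, 0.005]
contact_force: [0.1, 0.5, 6.8]
opening: 0.362
grasp_force: 40.3
clock: 34.15
eef_pos: [618.6, -284.0, 154.7]
tcp_rot: [3.138, -0.008, 0.005]
contact_force: [0.1, -0.6, -0.5]
opening: 0.364
grasp_force: 39.8
shift now [-169.7 -220.5   12.5]
rotvec [ 0.009 -0.004 -1.5  ] shift after rot [ 207.9 -184.7   14.7] q [-0.43  0.53  1.59 -0.    1.01  1.13]
```

```bash
python3 steer.py '0 0 0 -24.3 -31.5 0 0
0 0 0 -24.3 -31.5 0 0
0 0 0 -24.3 -31.5 0 0
0 0 0 -24.3 -31.5 0 0
0 0 0 -24.3 -31.5 0 0';python3 steer.py '0 0 -0.12 -24.2 -31.5 0 0
0 0 -0.12 -20 -35 0 0
0 0 -0.12 0 0 0 0
0 0 -0.12 0 0 0 0
0 0 -0.12 0 0 0 0';python3 steer.py '0 0 -0.12 0 0 0 0
0 0 -0.12 0 0 0 0
0 0 -0.12 0 0 0 0
0 0 -0.12 0 0 0 0
0 0 -0.12 0 0 0 0';python3 steer.py '0 0 -0.12 0 0 0 0
0 0 -0.12 0 0 0 0
0 0 -0.06 0 0 0 0
0 0 0 0 0 0 0';python3 -c "
from h import *
to(447.9,-64.4,48,R=Ro.from_euler('xyz',[np.pi,0,1.505]))"
```

```text
clock: 34.57
eef_pos: [491.5, -124.5, 148.1]
tcp_rot: [-3.141, 0.001, 0.005]
contact_force: [0.2, 1.5, -0.1]
opening: 0.365
grasp_force: 39.8
clock: 34.98
eef_pos: [444.1, -61.4, 148.5]
tcp_rot: [-3.141, 0.0, 0.612]
contact_force: [0.8, -0.2, -0.1]
opening: 0.366
grasp_force: 39.9
clock: 35.4
eef_pos: [444.4, -62.1, 148.3]
tcp_rot: [-3.141, 0.0, 1.211]
contact_force: [0.2, 0.1, 0.2]
opening: 0.363
grasp_force: 39.9
clock: 35.73
eef_pos: [444.5, -62.1, 148.4]
tcp_rot: [-3.141, -0.0, 1.508]
contact_force: [0.4, 0.6, -1.1]
opening: 0.365
grasp_force: 39.9
shift now [ -2.1   3.7 100.4]
rotvec [-0.001 -0.     0.003] shift after rot [ -2.1   3.6 100.4] q [-0.14  0.22  2.09  0.    0.82 -0.08]
```

```bash
python3 steer.py '0 0 0 -2 3.7 35 0
0 0 0 0 0 35 0
0 0 0 0 0 20 0
0 0 0 0 0 10 0
0 0 0 0 0 0 0';python3 steer.py '0 0 0 0 0 0 0.55
0 0 0 0 0 0 0.55
0 0 0 0 0 0 0.55
0 0 0 0 0 -40 0.55
0 0 0 0 0 -40 0.55';python3 steer.py '0 0 0.12 0 0 -40 0.8
0 0 0.12 0 0 0 0.8
0 0 0.12 0 0 0 0.8
0 0 0.12 0 0 0 0.8
0 0 0.12 0 0 0 0.8';python3 steer.py '0 0 0.12 0 0 0 0.8
0 0 0.12 0 0 0 0.8
0 0 0.12 0 0 0 0.8
0 0 0.12 0 0 0 0.8
0 0 0.12 0 0 0 0.8';python3 steer.py '0 0 0.12 0 0 0 0.8
0 0 0.12 0 0 0 0.8
0 0 0.04 0 0 0 0.8
0 0 0 0 0 0 0.8';python3 -c "
from h import *
to(695.5,-117,160,R=Ro.from_euler('xyz',[np.pi,0,.03]))"
```

```text
clock: 36.15
eef_pos: [446.9, -64.2, 46.9]
tcp_rot: [-3.137, -0.0, 1.503]
contact_force: [-0.5, 0.5, 1.1]
opening: 0.364
grasp_force: 39.9
clock: 36.57
eef_pos: [447.1, -64.2, 128.8]
tcp_rot: [-3.137, -0.0, 1.505]
contact_force: [1.1, -0.0, 0.5]
opening: 0.551
grasp_force: 0.0
clock: 36.98
eef_pos: [449.2, -64.5, 170.6]
tcp_rot: [3.139, -0.002, 0.899]
contact_force: [-0.4, -0.4, -0.2]
opening: 0.801
grasp_force: 0.0
clock: 37.4
eef_pos: [449.0, -64.5, 170.2]
tcp_rot: [3.141, -0.002, 0.299]
contact_force: [-0.2, 0.2, 0.0]
opening: 0.8
grasp_force: 0.0
clock: 37.73
eef_pos: [449.0, -64.5, 170.1]
tcp_rot: [3.141, -0.002, 0.023]
contact_force: [0.3, -0.4, -0.1]
opening: 0.795
grasp_force: 0.0
shift now [245.2  58.   10.6]
rotvec [ 0.    -0.002 -0.007] shift after rot [244.8  59.8  10.1] q [-0.15  0.19  2.07  0.    0.88  1.4 ]
```

```bash
python3 - <<'E'
from h import *
for n in("scene","side"):
    C=cam(n);a=cv2.imread(f"pics/{n}0.png");b=cv2.cvtColor(r.grab_frame(n),cv2.COLOR_RGB2BGR);d=cv2.absdiff(a,b).max(2)
    u,v=proj(C,[(695.5,-117,20)])[0].astype(int);print(d[v-12:v+13:4,u-16:u+17:4])
E
python3 steer.py '0 0 0 35 8.3 0 0.8
0 0 0 35 8.3 0 0.8
0 0 0 35 8.3 0 0.8
0 0 0 35 8.3 0 0.8
0 0 0 35 8.3 0 0.8';python3 steer.py '0 0 -0.007 35 8.3 0 0.8
0 0 0 35 8.2 0 0.8
0 0 0 0 0 0 0.8
0 0 0 0 0 0 0.8';python3 -c "
from h import *
to(695.5,-117,28,R=Ro.from_euler('xyz',[np.pi,0,.03]))"
```

```text
[[1 2 7 2 2 5 1 4 1]
 [3 5 3 5 3 5 5 4 3]
 [5 3 6 3 4 4 3 1 2]
 [1 1 4 2 2 3 1 2 2]
 [3 2 4 1 1 1 6 3 3]
 [5 2 3 4 3 5 2 2 2]
 [4 5 2 2 9 0 6 2 2]]
[[ 7 11  8 10 10 15 13 10 12]
 [14  6 16  7  9 13 12  7  7]
 [10  9  5 10  9 13  6  8 12]
 [ 9 11 10 10  9 11  6 11 12]
 [12  7  7  4 10  7 13 10  7]
 [12  8  1 10 12  7 10  5  6]
 [10  6  9  7  9  9 10 10  8]]
clock: 38.25
eef_pos: [626.3, -102.0, 169.4]
tcp_rot: [3.141, -0.001, 0.027]
contact_force: [0.3, 0.1, 0.8]
opening: 0.802
grasp_force: 0.0
clock: 38.58
eef_pos: [696.3, -116.4, 168.5]
tcp_rot: [3.142, -0.0, 0.033]
contact_force: [-0.1, -0.6, -0.2]
opening: 0.801
grasp_force: 0.0
shift now [ -0.9   0.5 140.5]
rotvec [ 0.    -0.     0.003] shift after rot [ -0.9   0.5 140.5] q [-0.17  0.56  1.51  0.    1.07  1.37]
```

```bash
python3 steer.py '0 0 0 0 0 40 0.8
0 0 0 0 0 40 0.8
0 0 0 0 0 38 0.8
0 0 0 0 0 22 0.8
0 0 0 0 0 0 0.8';python3 steer.py '0 0 0 0 0 0 0
0 0 0 0 0 0 0
0 0 0 0 0 0 0
0 0 0 0 0 0 0';python3 steer.py '0 0 0 0 0 -30 0
0 0 0 0 0 -40 0
0 0 0 0 0 -40 0
0 0 0 0 0 -10 0
0 0 0 0 0 0 0';python3 -c "
from h import *
to(453.4,19.4,140,R=Ro.from_euler('xyz',[np.pi,0,1.505]))"
```

```text
clock: 39.0
eef_pos: [690.1, -115.2, 23.7]
tcp_rot: [-3.14, 0.009, 0.033]
contact_force: [-1.0, -0.5, -0.3]
opening: 0.795
grasp_force: 0.0
clock: 39.33
eef_pos: [696.7, -116.4, 31.8]
tcp_rot: [3.141, -0.004, 0.032]
contact_force: [-0.9, -0.4, 7.2]
opening: 0.368
grasp_force: 40.5
clock: 39.75
eef_pos: [698.1, -116.7, 155.3]
tcp_rot: [3.14, -0.009, 0.032]
contact_force: [0.1, -0.6, -0.3]
opening: 0.362
grasp_force: 39.8
shift now [-240.4 -143.8   12.8]
rotvec [ 0.009 -0.006 -1.473] shift after rot [ 119.7 -253.1   15.3] q [-0.17  0.57  1.53  0.    1.04  1.37]
```

```bash
python3 steer.py '0 0 0 -34.4 -20.5 0 0
0 0 0 -34.4 -20.5 0 0
0 0 0 -34.4 -20.5 0 0
0 0 0 -34.4 -20.5 0 0
0 0 0 -34.4 -20.5 0 0';python3 steer.py '0 0 0 -34.4 -20.5 0 0
0 0 -0.12 -34 -20.5 0 0
0 0 -0.12 0 0 0 0
0 0 -0.12 0 0 0 0
0 0 -0.12 0 0 0 0';python3 steer.py '0 0 -0.12 0 0 0 0
0 0 -0.12 0 0 0 0
0 0 -0.12 0 0 0 0
0 0 -0.12 0 0 0 0
0 0 -0.12 0 0 0 0';python3 steer.py '0 0 -0.12 0 0 0 0
0 0 -0.12 0 0 0 0
0 0 -0.12 0 0 0 0
0 0 -0.03 0 0 0 0
0 0 0 0 0 0 0';python3 -c "
from h import *
to(453.4,19.4,48,R=Ro.from_euler('xyz',[np.pi,0,1.505]))"
```

```text
clock: 40.17
eef_pos: [517.5, -18.5, 148.3]
tcp_rot: [-3.141, 0.001, 0.032]
contact_force: [0.3, 0.3, -0.6]
opening: 0.362
grasp_force: 39.8
clock: 40.58
eef_pos: [449.3, 20.1, 148.9]
tcp_rot: [3.142, -0.0, 0.519]
contact_force: [1.3, -0.4, 1.3]
opening: 0.363
grasp_force: 39.9
clock: 41.0
eef_pos: [449.7, 19.6, 148.6]
tcp_rot: [-3.141, 0.0, 1.118]
contact_force: [0.0, -0.5, -0.0]
opening: 0.363
grasp_force: 39.9
clock: 41.42
eef_pos: [449.8, 19.6, 148.6]
tcp_rot: [-3.141, 0.0, 1.503]
contact_force: [-0.5, 1.1, 1.0]
opening: 0.359
grasp_force: 39.9
shift now [  0.    3.7 100.6]
rotvec [-0.     0.    -0.002] shift after rot [  0.    3.6 100.6] q [0.04 0.23 2.09 0.   0.83 0.11]
```

Place D, then go above the handle, measure the blanks in the trough, and return to the grip pose.

```bash
python3 steer.py '0 0 0 0 3.7 35 0
0 0 0 0 0 35 0
0 0 0 0 0 20 0
0 0 0 0 0 10 0
0 0 0 0 0 0 0';python3 steer.py '0 0 0 0 0 0 0.55
0 0 0 0 0 0 0.55
0 0 0 0 0 0 0.55
0 0 0 0 0 -40 0.55
0 0 0 0 0 -40 0.55';python3 steer.py '0 0 0 -20 0 -40 0.6
0 0 0 -38 0 -30 0.6
0 0 0 -38 0 -10 0.6
0 0 0 -38 0 0 0.6
0 0 0 -38 0 0 0.6';python3 steer.py '0 0 0 -38 0 0 0.6
0 0 0 -38 0 0 0.6
0 0 0 -36 0 0 0.6
0 0 0 0 0 0 0.6
0 0 0 0 0 0 0.6';python3 - <<'E'
from h import *
to(436.4,-264.1,37,R=Ro.from_euler('xyz',[np.pi,0,1.505]))
S=cam("scene");a=cv2.cvtColor(r.grab_frame("scene"),cv2.COLOR_RGB2BGR);cv2.imwrite("pics/s8.png",a);h=cv2.cvtColor(a,cv2.COLOR_BGR2HSV)
dx=np.array([.0657,.9978,0]);O=np.array([436.9,-254,10])
print([int(h[v,u,1]) for u,v in proj(S,[O+dx*x+[0,0,33] for x in range(140,325,8)]).astype(int)])
c=cam("wrist");w=cv2.cvtColor(r.grab_frame("wrist"),cv2.COLOR_RGB2BGR);cv2.imwrite("pics/w8.png",w);import pickle;pickle.dump(c,open("pics/w8.pkl","wb"))
print(proj(c,[O+[0,0,34],O+dx*40+[0,0,34]]).round(0))
g=w.astype(int).sum(2)
for x in(40,20,0,-20):
    u,v=proj(c,[O+dx*x+[0,0,34]])[0];v=int(v);u=int(u);d=np.diff(g[v,u-25:u+26]);k=np.argsort(-abs(d))[:4];print(x,[(onz(c,u-25+j+.5,v,44)[:1].round(1)[0],int(d[j])) for j in sorted(k)])
E
```

```text
clock: 41.83
eef_pos: [452.3, 19.3, 47.1]
tcp_rot: [-3.138, 0.0, 1.501]
contact_force: [-0.1, 0.3, 0.7]
opening: 0.361
grasp_force: 39.9
clock: 42.25
eef_pos: [452.4, 19.3, 128.9]
tcp_rot: [-3.137, 0.0, 1.502]
contact_force: [0.7, -0.1, 0.2]
opening: 0.548
grasp_force: 0.0
clock: 42.67
eef_pos: [443.1, -147.3, 204.8]
tcp_rot: [3.136, 0.001, 1.502]
contact_force: [1.6, -0.9, -0.1]
opening: 0.601
grasp_force: 0.0
clock: 43.08
eef_pos: [434.6, -259.1, 203.1]
tcp_rot: [3.14, 0.001, 1.498]
contact_force: [-0.0, 0.0, 0.6]
opening: 0.598
grasp_force: 0.0
shift now [ -4.7   1.8 166.1]
rotvec [ 0.002  0.001 -0.007] shift after rot [ -4.9   2.1 166.1] q [-0.54  0.23  1.94  0.    0.98 -0.47]
[61, 58, 67, 167, 171, 171, 169, 169, 161, 176, 103, 57, 64, 172, 164, 172, 166, 167, 168, 168, 168, 56, 70, 119]
[[278. 198.]
 [278. 152.]]
40 [(np.float64(421.2), -148), (np.float64(426.3), -107), (np.float64(450.9), 115), (np.float64(451.8), 111)]
20 [(np.float64(424.6), -45), (np.float64(432.4), -17), (np.float64(449.8), 62), (np.float64(450.7), 128)]
0 [(np.float64(422.9), -55), (np.float64(423.8), -70), (np.float64(448.8), 111), (np.float64(449.6), 155)]
-20 [(np.float64(417.6), -154), (np.float64(422.2), -37), (np.float64(447.7), 77), (np.float64(448.6), 111)]
```

Both blanks are in the trough and the handle is where I expected it, so I grip.

```bash
python3 steer.py '0 0 -0.007 -4.8 2 36 0.6
0 0 0 0 0 40 0.6
0 0 0 0 0 40 0.6
0 0 0 0 0 30 0.6
0 0 0 0 0 15 0.6' 110;python3 steer.py '0 0 0 0 0 5 0.6
0 0 0 0 0 0 0.6
0 0 0 0 0 0 0.6
0 0 0 0 0 0 0.6';python3 -c "
from h import *
to(436.4,-264.1,35.5,R=Ro.from_euler('xyz',[np.pi,0,1.505]))"
```

```text
clock: 43.6
eef_pos: [434.9, -259.6, 38.1]
tcp_rot: [-3.138, -0.002, 1.511]
contact_force: [-1.3, -0.5, 0.1]
opening: 0.6
grasp_force: 0.0
clock: 43.93
eef_pos: [437.6, -262.3, 37.5]
tcp_rot: [3.139, 0.001, 1.509]
contact_force: [0.1, -0.5, 0.7]
opening: 0.6
grasp_force: 0.0
shift now [-1.8 -1.   2. ]
rotvec [0.002 0.001 0.004] shift after rot [-1.8 -1.   2. ] q [-0.54  0.49  2.03  0.    0.62 -0.48]
```

```bash
python3 steer.py '0 0 0.004 -1.8 -1 2 0.6
0 0 0 0 0 0 0
0 0 0 0 0 0 0
0 0 0 0 0 0 0
0 0 0 0 0 0 0';python3 steer.py '0 0 0 0 0 0 0
0 0 0 0 0 0 0';python3 steer.py '0 0 0 0 0 -8 0
0 0 0 0 0 -16 0
0 0 0 0 0 -22 0
0 0 0 0 0 -22 0
0 0 0 0 0 -18 0';python3 steer.py '0 0 0 0 0 0 0
0 0 0 0 0 0 0
0 0 0 0 0 0 0'; python3 -c "
from h import *
to(485.5,-156.7,121.6,R=Ro.from_euler('xyz',[np.pi,0,1.483]))"
```

```text
clock: 44.35
eef_pos: [435.7, -264.3, 35.0]
tcp_rot: [3.141, 0.001, 1.505]
contact_force: [-1.9, 1.0, 10.3]
opening: 0.285
grasp_force: 108.7
clock: 44.52
eef_pos: [435.7, -264.3, 35.0]
tcp_rot: [3.141, 0.001, 1.505]
contact_force: [-1.7, 1.9, 9.0]
opening: 0.285
grasp_force: 108.7
clock: 44.93
eef_pos: [435.0, -263.8, 121.4]
tcp_rot: [-3.141, -0.0, 1.505]
contact_force: [0.7, -0.2, -5.4]
opening: 0.287
grasp_force: 108.3
clock: 45.18
eef_pos: [434.6, -263.5, 119.1]
tcp_rot: [-3.14, -0.001, 1.505]
contact_force: [0.1, -0.0, -5.0]
opening: 0.29
grasp_force: 108.6
shift now [110.   43.7  -2.4]
rotvec [-0.001 -0.001  0.022] shift after rot [110.9  41.3  -2.5] q [-0.55  0.35  1.99 -0.    0.8  -0.48]
```

```bash
python3 steer.py '0 0 0.011 18 7.2 0 0
0 0 0.011 24 9.2 0 0
0 0 0 24 9.2 -1 0
0 0 0 24 9.1 0 0
0 0 0 20 6.6 -1 0';python3 steer.py '0 0 0 0 0 0 0
0 0 0 0 0 0 0
0 0 0 0 0 0 0';python3 - <<'E'
from h import *
print(dry(pose()[0]).round(1));to(509.2,112.2,121,R=Ro.from_euler('xyz',[np.pi,0,1.483]))
C=cam("scene");a=cv2.imread("pics/s3raw.png");b=cv2.cvtColor(r.grab_frame("scene"),cv2.COLOR_RGB2BGR);d=cv2.absdiff(a,b).max(2)
ps=proj(C,[DO+DR.apply([x,y,108]) for y in(40,-40) for x in range(-240,-50,20)]).astype(int);print([int(d[v,u]) for u,v in ps])
E
```

```text
clock: 45.6
eef_pos: [485.0, -156.0, 120.2]
tcp_rot: [-3.139, -0.001, 1.483]
contact_force: [-1.3, -0.5, -4.5]
opening: 0.288
grasp_force: 108.5
clock: 45.85
eef_pos: [484.6, -157.6, 120.8]
tcp_rot: [-3.139, -0.0, 1.483]
contact_force: [0.4, -0.2, -5.4]
opening: 0.286
grasp_force: 108.6
[-385.9    0.9  120.8]
shift now [ 2.709e+02  1.000e+00 -1.000e-01]
rotvec [-0.002 -0.     0.   ] shift after rot [ 2.709e+02  9.000e-01 -2.000e-01] q [-0.32  0.35  1.99 -0.    0.8  -0.23]
[5, 4, 9, 4, 8, 4, 6, 3, 4, 5, 6, 3, 11, 6, 5, 3, 5, 1, 7, 5]
```

The trough edges match the first trip's image to the pixel, so I run the same insertion and tip.

```bash
python3 steer.py '0 0 0 8 0.6 0 0
0 0 0 15 0 0 0
0 0 0 20 0 0 0
0 0 0 20 0 0 0
0 0 0 20 0 0 0';python3 -c "
from h import *
print(dry(pose()[0]).round(1));to(509.2,112.2,121,R=Ro.from_euler('xyz',[np.pi,0,1.483]))"
```

```text
clock: 46.32
eef_pos: [493.1, -74.6, 121.8]
tcp_rot: [-3.141, -0.0, 1.481]
contact_force: [0.6, 0.1, -4.0]
opening: 0.286
grasp_force: 108.6
[-3.025e+02 -3.000e-01  1.218e+02]
shift now [187.5  -0.7   0.9]
rotvec [-0.    -0.    -0.002] shift after rot [187.5  -0.3   0.8] q [-0.15  0.34  2.01  0.    0.8  -0.06]
```

```bash
python3 steer.py '0 0 0 20 0 0 0
0 0 0 20 0 0 0
0 0 0 20 0 0 0
0 0 0 20 0 0 0
0 0 0 20 0 0 0';python3 steer.py '0 0 0 20 -0.5 0.5 0
0 0 0 20 0 0 0
0 0 0 20 0 0 0
0 0 0 15 0 0 0
0 0 0 10 0 0 0';python3 steer.py '0 0 0 2 0 0 0
0 0 0 0 0 0 0
0 0 0 0 0 0 0
0 0 0 0 0 0 0';python3 steer.py '0.06 0 0 0 0 0 0
0.1 0 0 0 0 0 0
0.12 0 0 0 0 0 0
0.12 0 0 0 0 0 0
0 0 0 0 0 0 0';python3 -c "
from h import *
print(dry(pose()[0]).round(1),r.sense()['qpos'].round(2))"
```

```text
clock: 46.73
eef_pos: [501.9, 25.2, 121.9]
tcp_rot: [-3.141, -0.0, 1.482]
contact_force: [0.6, -0.1, -4.2]
opening: 0.287
grasp_force: 108.5
clock: 47.15
eef_pos: [509.1, 110.4, 121.4]
tcp_rot: [-3.141, -0.0, 1.483]
contact_force: [0.5, -2.0, -3.6]
opening: 0.284
grasp_force: 110.6
clock: 47.48
eef_pos: [509.1, 110.4, 121.4]
tcp_rot: [-3.141, 0.0, 1.482]
contact_force: [-0.1, 3.5, -4.8]
opening: 0.286
grasp_force: 110.9
clock: 47.9
eef_pos: [511.4, 110.1, 120.1]
tcp_rot: [-2.736, 0.0, 1.481]
contact_force: [1.3, -0.2, -5.1]
opening: 0.285
grasp_force: 111.4
[-116.9   -2.3  120.1] [0.15 0.56 1.7  0.1  1.27 0.19]
```

```bash
python3 steer.py '0.12 0 0 0 0 0 0
0.12 0 0 0 0 0 0
0.12 0 0 0 0 0 0
0.12 0 0 0 0 0 0
0 0 0 0 0 0 0';python3 steer.py '0 0 0 0 0 0 0
0 0 0 0 0 0 0
0 0 0 0 0 0 0
0 0 0 0 0 0 0
0 0 0 0 0 0 0';python3 steer.py '0.08 0 0 0 0 0 0
0 0 0 0 0 0 0
-0.08 0 0 0 0 0 0
0 0 0 0 0 0 0
0 0 0 0 0 0 0';python3 steer.py '-0.12 0 0 0 0 0 0
-0.12 0 0 0 0 0 0
-0.12 0 0 0 0 0 0
-0.12 0 0 0 0 0 0
-0.12 0 0 0 0 0 0';python3 steer.py '-0.12 0 0 0 0 0 0
-0.12 0 0 0 0 0 0
-0.04 0 0 0 0 0 0
0 0 0 0 0 0 0
0 0 0 0 0 0 0';python3 steer.py '0 0 0 0 0 0 0
0 0 0 0 0 0 0'; python3 -c "
from h import *
print(dry(pose()[0]).round(1));to(485.5,-156.7,121,R=Ro.from_euler('xyz',[np.pi,0,1.483]))"
```

```text
clock: 48.32
eef_pos: [509.0, 110.2, 117.3]
tcp_rot: [-2.255, 0.002, 1.481]
contact_force: [-1.3, -0.7, -4.6]
opening: 0.284
grasp_force: 111.5
clock: 48.73
eef_pos: [509.5, 111.4, 122.9]
tcp_rot: [-2.265, -0.0, 1.483]
contact_force: [-0.1, 0.8, -4.3]
opening: 0.283
grasp_force: 111.5
clock: 49.15
eef_pos: [509.4, 111.4, 122.7]
tcp_rot: [-2.264, -0.0, 1.483]
contact_force: [-0.1, -0.3, -4.0]
opening: 0.286
grasp_force: 111.7
clock: 49.57
eef_pos: [509.6, 111.3, 122.3]
tcp_rot: [-2.867, -0.001, 1.483]
contact_force: [-0.5, 0.2, -4.6]
opening: 0.284
grasp_force: 111.5
clock: 49.98
eef_pos: [508.6, 111.4, 121.9]
tcp_rot: [-3.139, 0.0, 1.483]
contact_force: [0.2, 0.2, -3.9]
opening: 0.281
grasp_force: 111.4
clock: 50.15
eef_pos: [510.1, 111.3, 121.4]
tcp_rot: [-3.14, 0.0, 1.482]
contact_force: [-0.2, 0.2, -4.1]
opening: 0.282
grasp_force: 111.4
[-115.9   -1.   121.4]
shift now [-269.1   -0.9    0.4]
rotvec [-0.001  0.    -0.001] shift after rot [-269.1   -1.     0.4] q [0.21 0.37 1.96 0.   0.81 0.3 ]
```

Withdraw and check that the trough is empty.

```bash
python3 steer.py '0 0 0 -10 -0.5 0 0
0 0 0 -20 -0.5 0 0
0 0 0 -25 0 0 0
0 0 0 -30 0 0 0
0 0 0 -30 0 0 0';python3 steer.py '0 0 0 -30 0 0 0
0 0 0 -30 0 0 0
0 0 0 -30 0 0 0
0 0 0 -30 0 0 0
0 0 0 -30 0 0 0';python3 steer.py '0 0 0 -5 0 0 0
0 0 0 0 0 0 0
0 0 0 0 0 0 0
0 0 0 0 0 0 0';python3 - <<'E'
from h import *
print(dry(pose()[0]).round(1))
for n in("scene","side"):
    c=cam(n);im=cv2.cvtColor(r.grab_frame(n),cv2.COLOR_RGB2BGR);cv2.imwrite(f"pics/{n}9.png",im);h=cv2.cvtColor(im,cv2.COLOR_BGR2HSV)
    ps=proj(c,[pose()[0]+DR.apply([10+x,0,-12]) for x in range(145,320,15)]).astype(int);print([int(h[v,u,1]) for u,v in ps])
    d=cv2.absdiff(cv2.imread(f"pics/{n}6.png"),im).max(2);m=cv2.morphologyEx((d>25).astype(np.uint8),cv2.MORPH_OPEN,np.ones((3,3)))
    for k in cv2.findContours(m,0,2)[0]:
        q=cv2.minAreaRect(k);print(n,"changed",np.round(q[0]),np.round(q[1]),onz(c,*q[0],24).round(),dry(onz(c,*q[0],24)).round())
E
```

```text
clock: 50.57
eef_pos: [498.1, -4.7, 121.1]
tcp_rot: [-3.14, 0.0, 1.484]
contact_force: [0.5, -0.6, -4.3]
opening: 0.286
grasp_force: 111.4
clock: 50.98
eef_pos: [484.6, -154.8, 121.2]
tcp_rot: [-3.14, -0.0, 1.482]
contact_force: [-0.7, 0.1, -4.5]
opening: 0.285
grasp_force: 111.4
clock: 51.32
eef_pos: [484.4, -157.1, 121.2]
tcp_rot: [-3.141, -0.001, 1.483]
contact_force: [0.3, 0.5, -4.7]
opening: 0.285
grasp_force: 111.5
[-385.4    1.1  121.2]
[58, 61, 52, 57, 58, 62, 61, 59, 63, 56, 59, 60]
scene changed [222. 288.] [10. 16.] [ 646. -283.   24.] [-496. -171.   24.]
scene changed [300. 292.] [29. 17.] [ 702. -120.   24.] [-330. -213.   24.]
scene changed [213. 273.] [10.  4.] [ 604. -297.   24.] [-514. -130.   24.]
scene changed [224. 272.] [16.  6.] [ 607. -273.   24.] [-490. -131.   24.]
[44, 41, 38, 41, 38, 41, 39, 38, 43, 41, 9, 32]
side changed [224. 240.] [15. 28.] [686. -94.  24.] [-305. -194.   24.]
side changed [266. 196.] [10. 25.] [ 608. -259.   24.] [-476. -131.   24.]
```

The trough is empty. I work out the dock home and move just short of it.

```bash
python3 -c "
from h import *
to(448.4,-244.3,121,R=Ro.from_euler('xyz',[np.pi,0,1.484]))"
```

```text
shift now [-90.4 -28.4   0.3]
rotvec [-0.001 -0.    -0.   ] shift after rot [-90.4 -28.5   0.3] q [-0.32  0.35  1.99  0.    0.8  -0.23]
```

```bash
python3 steer.py '0 0 0 -20 -6 0 0
0 0 0 -25 -8 0 0
0 0 0 -25 -8 0 0
0 0 0 -20 -6.4 0 0
0 0 0 0 0 20 0';python3 steer.py '0 0 0 0 0 25 0
0 0 0 0 0 20 0
0 0 0 0 0 12 0
0 0 0 0 0 3 0
0 0 0 0 0 0 0';python3 steer.py '0 0 0 0 0 0 0
0 0 0 0 0 0 0'; python3 -c "
from h import *
to(448.4,-244.3,35.2,R=Ro.from_euler('xyz',[np.pi,0,1.484]))"
```

```text
clock: 51.83
eef_pos: [449.9, -247.8, 104.2]
tcp_rot: [3.136, 0.003, 1.483]
contact_force: [2.1, -0.0, -5.1]
opening: 0.287
grasp_force: 111.6
clock: 52.25
eef_pos: [448.1, -243.8, 40.8]
tcp_rot: [-3.14, -0.001, 1.484]
contact_force: [0.4, -0.2, -4.0]
opening: 0.286
grasp_force: 111.5
clock: 52.42
eef_pos: [449.2, -244.8, 42.4]
tcp_rot: [3.14, 0.001, 1.483]
contact_force: [-0.3, -0.4, -3.5]
opening: 0.282
grasp_force: 111.5
shift now [ 0.4 -0.9  7.2]
rotvec [ 0.001  0.001 -0.001] shift after rot [ 0.4 -0.9  7.2] q [-0.5   0.49  2.02  0.    0.63 -0.41]
```

```bash
python3 steer.py '0 0 0 0 0 4 0
0 0 0 0 0 3 0
0 0 0 0 0 0 0
0 0 0 0 0 0 0';python3 steer.py '0 0 0 3 0 0 0
0 0 0 3 0 0 0
0 0 0 0 0 0 0';for i in 1;do python3 steer.py '0 0 0 2 0 0 0
0 0 0 0 0 0 0';done;python3 steer.py '0 0 0 0 3 0 0
0 0 0 0 2 0 0
0 0 0 0 0 0 0'
```

```text
clock: 52.75
eef_pos: [449.1, -245.0, 35.0]
tcp_rot: [3.14, 0.0, 1.483]
contact_force: [0.3, 1.2, 2.4]
opening: 0.284
grasp_force: 112.1
clock: 53.0
eef_pos: [449.7, -239.0, 35.0]
tcp_rot: [3.14, 0.001, 1.483]
contact_force: [0.3, -3.2, 6.1]
opening: 0.288
grasp_force: 113.0
clock: 53.17
eef_pos: [449.9, -237.1, 35.0]
tcp_rot: [3.14, 0.001, 1.483]
contact_force: [0.3, -3.7, 6.1]
opening: 0.285
grasp_force: 113.0
clock: 53.42
eef_pos: [451.9, -236.7, 35.0]
tcp_rot: [-3.137, -0.001, 1.484]
contact_force: [-12.7, -2.4, 21.8]
opening: 0.287
grasp_force: 115.2
```

```bash
python3 steer.py '0 0 0 0 0 -0.8 0
0 0 0 0 0 0 0
0 0 0 0 0 0 0';python3 steer.py '0 0 0 0 -2 -0.5 0
0 0 0 0 0 0 0
0 0 0 0 0 0 0';python3 - <<'E'
from h import *
c=cam("scene");a=cv2.cvtColor(r.grab_frame("scene"),cv2.COLOR_RGB2BGR);cv2.imwrite("pics/s10.png",a)
g=a.astype(int)
d=np.array([.0867,.9962,0]);n=np.array([.9962,-.0867,0]);O=np.array([460.1,-225.2,0])
# profile across boat edge->fence at dock x=160..310, z=20
for s in(150,190,230,270,310):
    print(s,[tuple(int(t) for t in g[v,u]) for u,v in proj(c,[O+d*s+n*k+[0,0,20] for k in range(20,60,3)]).round().astype(int)])
E
```

```text
clock: 53.67
eef_pos: [453.5, -236.7, 35.1]
tcp_rot: [-3.14, -0.001, 1.483]
contact_force: [-2.8, 1.0, 3.0]
opening: 0.284
grasp_force: 112.7
clock: 53.92
eef_pos: [451.9, -236.8, 35.4]
tcp_rot: [-3.141, -0.0, 1.483]
contact_force: [1.3, 0.6, -3.2]
opening: 0.289
grasp_force: 111.6
150 [(82, 93, 106), (82, 95, 107), (80, 89, 106), (85, 99, 112), (74, 87, 99), (30, 37, 45), (42, 54, 60), (30, 49, 69), (12, 24, 53), (11, 25, 52), (13, 25, 52), (8, 19, 50), (4, 17, 46), (1, 4, 23)]
190 [(81, 94, 103), (80, 94, 105), (81, 94, 107), (79, 93, 102), (70, 81, 94), (44, 51, 58), (41, 54, 68), (28, 58, 89), (5, 20, 52), (11, 23, 52), (13, 26, 51), (13, 26, 51), (9, 23, 48), (12, 18, 36)]
230 [(77, 86, 100), (79, 90, 104), (81, 90, 105), (78, 89, 100), (61, 71, 78), (39, 48, 54), (39, 48, 54), (30, 44, 62), (16, 31, 62), (16, 25, 55), (11, 24, 50), (6, 23, 52), (13, 26, 50), (8, 15, 32)]
270 [(82, 94, 107), (82, 96, 108), (78, 91, 104), (79, 90, 102), (75, 87, 99), (53, 58, 72), (44, 54, 65), (39, 60, 83), (10, 26, 56), (8, 22, 51), (16, 31, 55), (11, 23, 50), (12, 23, 47), (10, 14, 28)]
310 [(80, 91, 103), (80, 91, 103), (76, 89, 101), (80, 92, 104), (75, 90, 102), (40, 48, 53), (40, 58, 71), (40, 68, 95), (9, 24, 52), (13, 25, 54), (11, 24, 54), (12, 28, 55), (10, 13, 40), (9, 15, 32)]
```

The profile shows a uniform gap of about 5 mm between the boat and the fence. The earlier force was just downward pressing, so I push again with light vertical load.

```bash
for i in 1;do python3 steer.py '0 0 0 0 2 0 0
0 0 0 0 2 0 0
0 0 0 0 0 0 0';done;python3 steer.py '0 0 0 0 1.5 0 0
0 0 0 0 0 0 0
0 0 0 0 0 0 0';python3 steer.py '0 0 0 0 1.5 0 0
0 0 0 0 0 0 0
0 0 0 0 0 0 0'
```

```text
clock: 54.22
eef_pos: [456.8, -237.6, 35.8]
tcp_rot: [3.141, 0.0, 1.483]
contact_force: [0.5, -0.1, -3.7]
opening: 0.287
grasp_force: 111.6
clock: 54.47
eef_pos: [457.7, -237.5, 35.8]
tcp_rot: [3.142, 0.0, 1.483]
contact_force: [0.8, 0.6, -4.3]
opening: 0.286
grasp_force: 111.6
clock: 54.72
eef_pos: [459.2, -237.7, 35.8]
tcp_rot: [3.141, 0.0, 1.483]
contact_force: [-0.0, -0.5, -4.8]
opening: 0.283
grasp_force: 111.6
```

```bash
python3 steer.py '0 0 0 0 1 0.3 0
0 0 0 0 0 0 0
0 0 0 0 0 0 0';python3 steer.py '0 0 0 0 1 0 0
0 0 0 0 0 0 0
0 0 0 0 0 0 0';python3 steer.py '0 0 0 0 1 0 0
0 0 0 0 0 0 0
0 0 0 0 0 0 0';python3 steer.py '0 0 0 1.5 0 0 0
0 0 0 0 0 0 0
0 0 0 0 0 0 0'
```

```text
clock: 54.97
eef_pos: [460.1, -237.7, 35.5]
tcp_rot: [-3.142, -0.0, 1.483]
contact_force: [0.5, -0.1, -4.3]
opening: 0.287
grasp_force: 111.5
clock: 55.22
eef_pos: [460.7, -237.8, 35.3]
tcp_rot: [-3.141, -0.0, 1.483]
contact_force: [-1.9, -0.5, -3.5]
opening: 0.285
grasp_force: 111.6
clock: 55.47
eef_pos: [461.2, -237.8, 35.3]
tcp_rot: [-3.14, -0.0, 1.484]
contact_force: [-4.3, -1.1, -3.9]
opening: 0.286
grasp_force: 111.7
clock: 55.72
eef_pos: [461.3, -236.2, 35.2]
tcp_rot: [-3.14, -0.0, 1.484]
contact_force: [-5.4, -1.1, -4.0]
opening: 0.283
grasp_force: 111.7
```

```bash
python3 steer.py '0 0 0 1.5 -0.4 0 0
0 0 0 0 0 0 0
0 0 0 0 0 0 0';python3 steer.py '0 0 0 1.5 0 0 0
0 0 0 0 0 0 0
0 0 0 0 0 0 0';python3 steer.py '0 0 0 1.5 0 0 0
0 0 0 0 0 0 0
0 0 0 0 0 0 0'
```

```text
clock: 55.97
eef_pos: [461.4, -234.7, 35.3]
tcp_rot: [-3.14, -0.0, 1.483]
contact_force: [-5.1, -0.4, -5.8]
opening: 0.285
grasp_force: 111.6
clock: 56.22
eef_pos: [461.5, -234.2, 35.4]
tcp_rot: [-3.141, 0.001, 1.484]
contact_force: [-7.1, -8.3, -5.1]
opening: 0.288
grasp_force: 111.5
clock: 56.47
eef_pos: [461.6, -234.1, 35.5]
tcp_rot: [-3.141, 0.003, 1.484]
contact_force: [-10.7, -17.9, -6.4]
opening: 0.286
grasp_force: 111.3
```

Both contacts are found. I relax the push, settle, release and back off.

```bash
python3 steer.py '0 0 0 -1.6 -0.5 0.4 0
0 0 0 0 0 0 0
0 0 0 0 0 0 0';python3 steer.py '0 0 0 0 0 0 0.5
0 0 0 0 0 0 0.5
0 0 0 0 0 0 0.5
0 0 0 0 0 0 0.5';python3 steer.py '0 0 0 0 0 -25 0.5
0 0 0 0 0 -40 0.6
0 0 0 0 0 -40 0.8
0 0 0 0 0 -40 0.8
0 0 0 0 0 -40 0.8';python3 steer.py '0 0 0 38 0 -40 0.8
0 0 0 38 0 -40 0.8
0 0 0 38 0 -40 0.8
0 0 0 38 0 0 0.8
0 0 0 38 0 0 0.8';python3 steer.py '0 0 0 38 0 0 0.8
0 0 0 0 0 0 0.8
0 0 0 0 0 0 0.8
0 0 0 0 0 0 0.8'; python3 shot.py w11
python3 - <<'E'
from h import *
import pickle
c=pickle.load(open("pics/w11.pkl","rb"));im=cv2.imread("pics/w11.png").astype(int)
d=np.array([.0867,.9962,0]);n=np.array([.9962,-.0867,0]);O=np.array([461.6,-224.2,0])
print("lateral")
for s in(150,230,310):
    print(s,[int(im[v,u].sum()) if 0<=v<420 else -1 for u,v in proj(c,[O+d*s+n*k+[0,0,20] for k in range(32,54,2)]).round().astype(int)])
print("bow")
for k in(-25,0,25):
    print(k,[int(im[v,u].sum()) if 0<=v<420 else -1 for u,v in proj(c,[O+d*s+n*k+[0,0,30] for s in range(316,346,2)]).round().astype(int)])
to(500,240,400)
E
```

```text
clock: 56.72
eef_pos: [461.3, -234.2, 35.1]
tcp_rot: [-3.141, 0.001, 1.483]
contact_force: [-6.3, -6.8, -4.5]
opening: 0.287
grasp_force: 111.6
clock: 57.05
eef_pos: [462.5, -233.7, 35.5]
tcp_rot: [3.14, 0.0, 1.482]
contact_force: [-0.9, 0.6, 0.7]
opening: 0.5
grasp_force: 0.0
clock: 57.47
eef_pos: [461.6, -233.2, 222.3]
tcp_rot: [3.141, -0.0, 1.483]
contact_force: [-0.3, -0.3, 0.4]
opening: 0.804
grasp_force: 0.0
clock: 57.88
eef_pos: [477.0, -70.8, 313.4]
tcp_rot: [3.136, -0.0, 1.481]
contact_force: [1.4, 0.8, 0.1]
opening: 0.803
grasp_force: 0.0
clock: 58.22
eef_pos: [479.2, -34.0, 310.9]
tcp_rot: [3.141, 0.0, 1.484]
contact_force: [-0.0, 0.1, -0.1]
opening: 0.797
grasp_force: 0.0
[479.2 -34.6 310.8] [3.141 0.    1.483] [-0.08  0.07  1.86 -0.    1.21  0.01]
lateral
150 [440, 437, 446, 478, 413, 249, 235, 230, 237, 237, 234]
230 [424, 440, 432, 493, 288, 258, 249, 246, 236, 240, 245]
310 [431, 433, 438, 514, 203, 241, 239, 243, 245, 252, 248]
bow
-25 [493, 493, 492, 432, 290, 491, 439, 231, 228, 242, 236, 231, 240, 242, 225]
0 [515, 513, 516, 450, 257, 510, 479, 230, 237, 235, 234, 242, 234, 232, 231]
25 [432, 428, 428, 423, 225, 519, 480, 231, 237, 232, 239, 247, 238, 233, 230]
shift now [275.4  -3.4 -89.3]
```

The boat abuts the fence and the stop with no gap. Finally I check the box contents from above.

```bash
python3 steer.py '0 0 0 38 0 -15 0.8
0 0 0 38 0 -15 0.8
0 0 0 38 0 -15 0.8
0 0 0 38 0 -15 0.8
0 0 0 38 0 -15 0.8';python3 steer.py '0 0 0 38 0 -15 0.8
0 0 0 38 0 0 0.8
0 0 0 38 0 0 0.8
0 0 0 38 0 0 0.8
0 0 0 0 0 0 0.8';python3 steer.py '0 0 0 0 0 0 0.8
0 0 0 0 0 0 0.8';python3 shot.py w12;python3 - <<'E'
from h import *
import pickle
c=pickle.load(open("pics/w12.pkl","rb"));im=cv2.imread("pics/w12.png");h=cv2.cvtColor(im,cv2.COLOR_BGR2HSV)
hull=cv2.convexHull(proj(c,DO+DR.apply([[x,y,10] for x in(12,262) for y in(-104,104)])).astype(np.int32));mk=np.zeros(h.shape[:2],np.uint8);cv2.fillConvexPoly(mk,hull,1)
print(hull.reshape(-1,2).tolist())
m=((h[:,:,1]>40)&(h[:,:,0]<28)).astype(np.uint8)*mk;m=cv2.morphologyEx(m,cv2.MORPH_OPEN,np.ones((5,5)))
for k in cv2.findContours(m,0,2)[0]:
    if cv2.contourArea(k)>150:
        q=cv2.minAreaRect(k);t=np.zeros_like(mk);cv2.drawContours(t,[k],-1,1,-1);print(np.round(q[0]),np.round(q[1]),cv2.contourArea(k),np.round(cv2.mean(h,t)[:3]),dry(onz(c,*q[0],24)).round())
S,D=cam("scene"),cam("side")
b=cv2.cvtColor(r.grab_frame("side"),cv2.COLOR_RGB2BGR);d=cv2.absdiff(cv2.imread("pics/d3raw.png"),b).max(2)
u,v=proj(D,[(662,103,100)])[0].astype(int);print("pot diff",d[v-20:v+21:8,u-15:u+16:6].tolist())
E
```

```text
clock: 58.68
eef_pos: [496.2, 155.3, 386.5]
tcp_rot: [3.141, 0.0, 1.48]
contact_force: [0.5, 0.6, -0.8]
opening: 0.802
grasp_force: 0.0
clock: 59.1
eef_pos: [510.1, 310.8, 400.0]
tcp_rot: [-3.141, -0.002, 1.484]
contact_force: [-1.5, -1.5, -0.7]
opening: 0.804
grasp_force: 0.0
clock: 59.27
eef_pos: [509.7, 305.2, 400.2]
tcp_rot: [-3.141, 0.001, 1.482]
contact_force: [-0.9, 0.5, 0.2]
opening: 0.801
grasp_force: 0.0
[509.6 304.8 400.5] [-3.141e+00  1.000e-03  1.481e+00] [ 0.54  0.2   1.52 -0.    1.43  0.63]
[[362, 26], [349, 199], [222, 199], [212, 26]]
[257. 174.] [41. 20.] 777.0 [ 15.  52. 153.] [57. 46. 24.]
[347. 136.] [15. 39.] 367.0 [ 12.  46. 156.] [115. -90.  24.]
[323. 157.] [81. 24.] 1434.5 [ 10.  50. 138.] [ 84. -56.  24.]
pot diff [[23, 21, 23, 169, 167, 180], [24, 16, 19, 117, 172, 175], [19, 12, 3, 5, 2, 131], [11, 10, 9, 10, 3, 6], [6, 9, 6, 4, 19, 6], [18, 4, 4, 12, 9, 20]]
```

Run:
```python
from h import *
for n,p,f in(("side",(208,280),"d3raw"),("scene",(397,225),"s3raw")):
    b=cv2.cvtColor(r.grab_frame(n),cv2.COLOR_RGB2BGR);a=cv2.imread(f"pics/{f}.png");d=cv2.absdiff(a,b).max(2);u,v=p
    print(n,d[v-12:v+40:6,u-12:u+13:4].tolist(), proj(cam(n),[pose()[0]]).round())
```

```text
side [[20, 25, 25, 33, 183, 173, 165], [24, 18, 25, 14, 149, 165, 175], [24, 19, 17, 21, 85, 117, 167], [20, 20, 6, 11, 4, 21, 56], [3, 8, 15, 3, 9, 7, 2], [14, 12, 18, 7, 11, 3, 8], [6, 19, 15, 7, 15, 9, 8], [9, 7, 4, 11, 14, 3, 8], [22, 15, 6, 12, 2, 8, 7]] [[274. 307.]]
scene [[78, 49, 8, 5, 3, 5, 14], [8, 7, 6, 3, 9, 6, 8], [6, 12, 8, 6, 3, 6, 8], [1, 2, 6, 8, 4, 9, 8], [2, 6, 10, 1, 7, 1, 8], [5, 9, 13, 5, 6, 12, 9], [9, 6, 4, 13, 11, 5, 6], [3, 5, 3, 4, 4, 4, 11], [8, 8, 6, 4, 3, 8, 9]] [[490.  61.]]
```

The scene view shows the pin unchanged in the pot; the change in the side view is the arm itself. Everything is in place, so I hand in.

```bash
python3 -c "
from rig import r
print(r.sign_off())"
```

```text
the job is handed in; nothing more can be done
None
```

I handed the job in, and no verdict came back; by my last camera checks the pin stands in the pot, all four blanks present are inside the drying box (two trips), and the boat rests released on its board against the fence and bow stop.

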